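Deburr the collars and load the cleaning pot

TASK

Take the deburring tool from its stand and run its blade once right round the upper bore edge of every collar in the white nest, left collar first, each clockwise as seen from above, starting and ending on the side nearest the robot, with light, steady contact; the pot stays covered meanwhile so that no swarf gets in, and afterwards the tool goes back into its stand. Then lift the lid off the cleaning pot by its knob and lay it flat on the worktop, put all collars and the end plugs that stand about into the pot, and put the lid back on so that it sits properly. Leave the other things on the bench where they are.

Things in the scene. Friction and masses are not known exactly. Their poses are not given: they have to be found in the camera images.
- pot: round stainless cleaning pot, fixed, 200 mm outside diameter (two wire grips reach 125 mm from the axis along its own x), 72 mm high, wall 4 mm, inner floor 6 mm above its origin; origin under its centre on the worktop, z up
- lid: loose round steel lid, 209 mm diameter, 0.35 kg; origin at the centre of the underside of its plate, which rests on the pot's rim (72 mm above the pot's origin) when on; below the plate a round plug of 182 mm diameter, 8 mm deep, edge bevelled, goes into the 192 mm mouth (5 mm play all round); lying on the worktop it stands on this plug, origin 8 mm up; z up; the worktop behind the nest, up to x = 0.76 m, is free to lay it on
- lid_knob (a point): centre of the lid's black knob, on its axis 34 mm above the lid's origin: knob head 31 mm diameter, from 22 to 46 mm above the lid's origin, on a 16 mm stem
- nest: white block with two square pockets in a row along its y, fixed, 90 x 190 mm, 24 mm high; pockets 55 mm square, centres at y = +48 mm (left) and -48 mm (right), their floor 6 mm above the origin; origin under its centre on the worktop; its -x side faces the robot
- collar_left: flanged aluminium collar in the left pocket of the nest (may be absent): foot 52 mm square and 16 mm high with 1.5 mm play all round in the pocket (18 mm deep), above it a round body 48 mm outside diameter up to 50 mm height, through bore 34 mm diameter, 0.42 kg; origin under its centre, z along the bore
- collar_right: the same collar in the right pocket (may be absent)
- collar_left_rim (a point): centre of the upper bore edge of the left collar, 50 mm above its origin, axes as the nest's: -x is its near side, +y its left
- collar_right_rim (a point): the same of the right collar
- plug_1: solid turned aluminium end plug standing on the worktop (may be absent), 44 mm high, 44 mm diameter with a groove, head 49 mm diameter over the top 14 mm, 0.3 kg (varies); origin under its centre
- plug_2: a second such plug (may be absent)
- stand: tool stand, fixed: steel foot 100 x 100 mm, two uprights at y = +-43 mm, shelf 70 x 100 mm with its top 115 mm up and one hole; origin under its centre on the worktop; a tall machine stands to its right, beyond y = -0.36 m and x = 0.4 m
- stand_hole (a point): centre of the 30 mm hole at the shelf's top face, 115 mm above the worktop; the tool hangs in it from above, guard on the shelf
- deburrer: deburring tool, round, hanging upright, 0.19 kg; origin on its axis at the underside of the 44 mm round guard, which is 5 mm thick and lies on the shelf; above it the black handle, 25 mm diameter, up to 85 mm above the origin; below it a 25 mm nose 16 mm deep (2.5 mm play in the hole, end tapered), then the thin shank and the blade; z along the handle, away from the blade
- blade_tip (a point): tip of the conical blade, 94 mm below the tool's origin along its axis: 6 mm diameter at the tip, growing to 15.6 mm at 28 mm above it, the thickest part. The shank is sprung where it leaves the nose: the tip yields sideways at about 0.4 N per mm (at most about 19 mm)
- blade: the blade with its shank; origin on the tool's axis 16 mm below the tool's origin, where the shank bends; turns with the handle
- dish: bystander: round culture dish, 58 mm diameter, 14 mm high, loose; not to be moved
- bottle: bystander: pale reagent bottle with a blue cap, 52 mm diameter, 86 mm high, loose; not to be moved
Things that resemble listed ones, but are neither listed nor needed, are in the scene too. Leave any green or yellow look-alike of the plug_2 alone.

How it is judged:
By the outcome, as a careful person would: the job done as asked, in the order asked, and still so for the second after the job is handed in, with the robot touching nothing.
Of collar_left, collar_right, plug_1, plug_2 only 3 to 4 are there at a start; the rules pass over those that are not, and their reading is None.
At some moment in a run one of plug_1, plug_2 may be knocked a few centimetres aside while the robot is not near it.
It also fails if it takes over 210 s, if anything falls off the work surface, if the arm or the gripper's body presses on something with over 40 N, if the wrist force passes 120 N, or if a joint passes its speed limit or range.

ROBOT

A 6-joint arm with a two-finger parallel gripper is mounted at the origin on a cart in front of the work surface, level with it; the furniture and walls round the work are solid. World frame = base frame: x ahead of the robot, y to its left, z up, the work surface at z = 0. Lengths are in mm, angles in rad, forces in N, time in s.
With the tool pointing down it reaches from about 400 to 925 mm from the base axis. Payload 12.5 kg.
Tool frame: the origin (TCP) lies where the fingers leave the gripper's body, on its centre line; the fingertips stand 78 mm ahead of it and the grasp point (between the pads) lies 59 mm ahead of it; z points along the fingers, y is the direction in which the jaws open and shut (so a half turn about z gives the same grasp; the last joint's range is limited). The gripper opens to 95 mm and grips with 3 to 60 N. Pads are 20 mm wide; open, the fingers measure 119 mm over their backs; the gripper's body (75 mm by 180 mm) begins 59 mm behind the grasp point.
Start: joints at [-1.42, 0.491, 1.559, -0, 1.092, -0.106], TCP at [158.763, -604.51, 292.261] pointing down, gripper open.
Joint ranges: [-3.1, 3.1], [-0.84, 2.19], [0.05, 2.79], [-1.13, 4.28], [0.06, 2.93], [-2.69, 2.69]. Speed limits (rad/s): [2.22, 2.22, 2.79, 3.14, 3.14, 3.14].

INTERFACE

Orientations are given as [roll, pitch, yaw] about the fixed x, y, z axes, in that order (R = Rz(yaw) Ry(pitch) Rx(roll)).
In Python, from cell import env, viewer, ticket, search_frame gives the robot as it stands.
- The arm moves only by the shell command python3 -m inch 'ROWS'. ROWS is a JSON object of lists of equal length, an entry for each row: "hand": the opening, from 0 (shut) to 1 (fully open); "delta_pos": the shift along the tool's x, y, z in cm, a list of three; "turn": the turn about the tool's z in rad. A call has 1 to 20 rows; each row shifts and turns the commanded pose from where the row before left it, along the tool's axes as they then stand; what a row does not reach is not made up. A row lasts 1/10 s, in which the tool goes at most 50 mm and 8.59 degrees, less where a joint would pass 70% of its speed; a pose out of reach is approached as far as the arm can. A call is refused whole if a number of a shift passes 5 or a number of a turn 0.15, either way. A call with a gripper value outside its range is refused whole. The fingers move at their own pace and stop on an object; the grip force is fixed at half the most. Time passes only in rows, so rows that do not move let the fingers close. It gives the time, the measured TCP pose, the force and the opening at its end, in the units of the state.
- env.state(): the state, without advancing time (a new reading comes with each control period).
- viewer.read_camera(name): name is "side" or "top"; returns (picture, depth): 420x560x3 uint8, blue, green, red; 420x560 float32, mm along the optical axis (not along the pixel's ray), 0 where there is no reading.
- viewer.get_calibration(name): a dict with "fx", "fy", "cx", "cy" (pixels), "k1" (the pictures are not rectified: a ray, as slopes to the right and down, at radius r is drawn at 1 + k1 r^2 times it, then the intrinsics apply), "T" (4x4, takes a point from camera to world coordinates). Camera axes: x right, y down, z forward; pixel columns grow to the right and rows downward; lengths in mm; the calibration is good to about 2 mm. A picture is of the moment at which its call begins. get_calibration takes no time and is no camera call.
- ticket.job_done(): hands the job in, once; it reports no verdict.
Trained networks look in the newest picture that a camera, given by its name, has taken for a name from the list of things; names that differ only in an ending like _2 or _b are one class to them, and where a whole thing is asked for, a point or a joint stands for the part that bears it (a point fixed in the world has none). Each returns a list of dicts, best first, with "p" (0 to 1); they miss things now and then, are a little off and sometimes report something else, mostly with a low value. They report only what shows in the picture. A call takes as long as a camera call. They do not tell look-alikes from the thing itself.
- search_frame(camera, label): "centre" ([column, row] in pixels, amid what is visible of it).
The state is a dict: "t": time; "joints": joint angles; "qvel": joint speeds; "tau": joint torques, N m; "eef_pos": TCP position; "tcp_rot": TCP orientation; "ft_force": force on the tool from outside, world axes, zero at the start; "moment": the same for the moment, N m; "opening": opening from 0.0 (shut) to 1.0 (fully open).
Only numpy, scipy, OpenCV 4.12 (cv2) and the standard library are available. Lean on these libraries where they do the work, as an engineer would, in place of code of your own. Each camera call takes 0.05 s, during which the arm holds its last target.

## Working session

There is one attempt and no reset: what is moved stays moved. The work goes in short steps, Python scripts to look and compute and a shell command to move; the robot and the scene stay as the last step left them, time stands still between calls to the robot, and variables do not carry over. Pictures are saved under pics/ and viewed, and the job is handed in when it is done.

```bash
ls; mkdir -p pics
python3 - <<'E'
from cell import env, viewer, ticket, search_frame
import cv2, numpy as np
print(env.state())
for n in ("side","top"):
    p,d=viewer.read_camera(n); cv2.imwrite(f"pics/{n}0.png",p); np.save(f"pics/{n}0.npy",d)
    c=viewer.get_calibration(n); print(n,c)
    for l in ["pot","lid","lid_knob","nest","collar_left","plug_1","stand","stand_hole","deburrer","blade_tip","dish","bottle","collar_left_rim"]:
        print(l,[(np.round(r["centre"],1).tolist(),round(r["p"],2)) for r in search_frame(n,l)][:6])
E
```

```text
pics
{'t': 0.0, 'joints': array([-1.41960228e+00,  4.91531430e-01,  1.55946043e+00, -2.66946419e-05,
        1.09169127e+00, -1.05622818e-01]), 'qvel': array([-0.00089112,  0.00137508,  0.00038541,  0.00238893,  0.0025787 ,
        0.00145809]), 'tau': array([-3.04962614e-04, -6.12647223e+01, -2.58182359e+01,  6.92291977e-02,
        4.82038292e-02, -1.17481432e-04]), 'eef_pos': array([ 158.73081493, -604.33814673,  291.67539481]), 'tcp_rot': array([-3.14050575e+00, -9.14224480e-05,  2.56829135e-01]), 'ft_force': array([ 0.16952846, -0.8880845 ,  0.13599322]), 'moment': array([-0.01961438,  0.00966742, -0.04203911]), 'opening': 1.0020272404274975}
side {'fx': 498.47042529855474, 'fy': 498.47042529855474, 'cx': 275.48719677585143, 'cy': 211.339982750638, 'k1': -0.07608763826835854, 'T': array([[ 4.57944163e-01, -4.73709801e-01,  7.52254058e-01,
        -5.95062707e+02],
       [-8.88902250e-01, -2.32742265e-01,  3.94567901e-01,
        -6.38279380e+02],
       [-1.18293689e-02, -8.49370392e-01, -5.27664670e-01,
         8.67249196e+02],
       [ 0.00000000e+00,  0.00000000e+00,  0.000
[... 925 characters left out ...]
0.00000000e+00,  0.00000000e+00,  0.00000000e+00,
         1.00000000e+00]])}
pot [([191.1, 222.8], 0.82), ([339.1, 231.6], 0.63)]
lid [([159.5, 207.1], 0.55), ([382.9, 278.8], 0.5), ([208.1, 275.2], 0.3)]
lid_knob [([161.0, 209.7], 0.8), ([192.9, 220.5], 0.26)]
nest []
collar_left [([248.5, 254.1], 0.74), ([160.4, 205.1], 0.29)]
plug_1 [([419.4, 273.4], 0.86), ([368.2, 146.6], 0.79), ([331.3, 274.9], 0.77), ([245.9, 248.0], 0.71), ([340.2, 178.5], 0.52)]
stand [([337.9, 231.4], 0.57)]
stand_hole [([158.7, 208.0], 0.72), ([339.2, 233.9], 0.71)]
deburrer [([344.4, 230.1], 0.59)]
blade_tip []
dish [([382.6, 275.9], 0.76)]
bottle [([208.5, 274.8], 0.75)]
collar_left_rim [([256.8, 249.5], 0.84)]
```

View pics/top0.png

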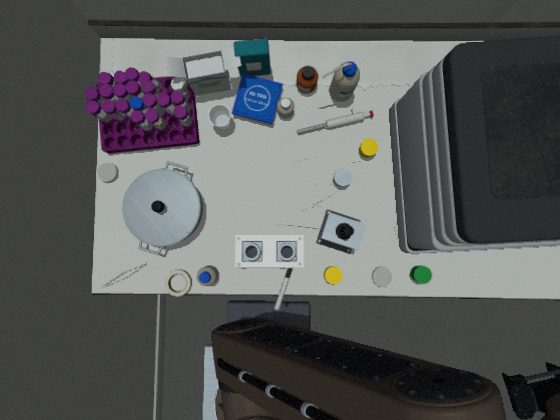

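View pics/side0.png

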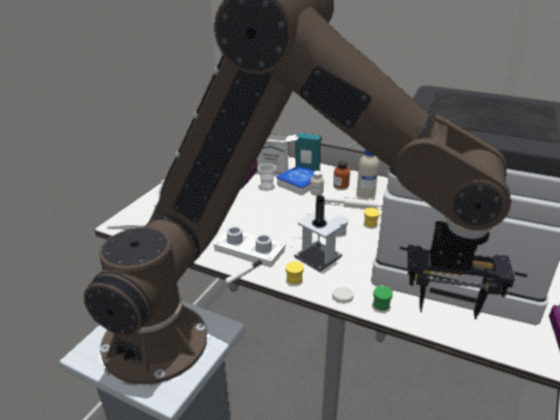

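The top view shows the pot with its lid at (160,207) and the knob at (158,207). The nest is at (269,251) with two collars, and the stand with the tool is at (342,232). Grey plug candidates are (343,178) and (107,172). Yellow look-alikes are at (369,148) and (333,275), a green one at (421,274), and the dish is at (382,276). I'll enlarge and measure these.

```bash
cat > h.py <<'E'
from cell import env, viewer, ticket, search_frame
import cv2, numpy as np
def ray(c,u,v):
    K=np.array([[c["fx"],0,c["cx"]],[0,c["fy"],c["cy"]],[0,0,1]])
    p=cv2.undistortPoints(np.array([[[u,v]]],float),K,np.array([c["k1"],0,0,0,0.]))[0,0]
    T=np.array(c["T"]); return T[:3,3],T[:3,:3]@np.array([p[0],p[1],1.])
def at_z(cam,u,v,z):
    o,r=ray(viewer.get_calibration(cam),u,v); return o+r*(z-o[2])/r[2]
def at_d(cam,u,v,d):
    o,r=ray(viewer.get_calibration(cam),u,v); return o+r*d
def cloud(cam,D):
    c=viewer.get_calibration(cam); h,w=D.shape
    K=np.array([[c["fx"],0,c["cx"]],[0,c["fy"],c["cy"]],[0,0,1]])
    g=np.stack(np.meshgrid(np.arange(w),np.arange(h)),-1).reshape(-1,1,2).astype(float)
    p=cv2.undistortPoints(g,K,np.array([c["k1"],0,0,0,0.])).reshape(h,w,2)
    P=np.dstack([p,np.ones((h,w))])*D[...,None]
    T=np.array(c["T"]); return P@T[:3,:3].T+T[:3,3]
def proj(cam,X):
    c=viewer.get_calibration(cam);T=np.array(c["T"]);q=T[:3,:3].T@(np.array(X,float)-T[:3,3])
    s=q[:2]/q[2];s=s*(1+c["k1"]*(s@s));return s[0]*c["fx"]+c["cx"],s[1]*c["fy"]+c["cy"]
E
python3 - <<'E'
from h import *
D=np.load("pics/top0.npy");P=cloud("top",D);I=cv2.imread("pics/top0.png")
for n,(u,v) in dict(plugA=(343,178),plugB=(107,172),dish=(382,276),grn=(421,274),yel=(333,275),yel2=(369,148),knob=(158,207),colL=(251,251),colR=(287,251),stand=(343,232),ring=(178,283),bottle=(207,275)).items():
    s=P[v-25:v+26,u-25:u+26].reshape(-1,3); z=s[:,2]
    c=P[v,u]; top=np.percentile(z[np.isfinite(z)&(z<1000)],[2,50,98])
    m=P[v-5:v+6,u-5:u+6].reshape(-1,3);m=np.median(m,0)
    print(n,m.round(0),top.round(0))
a=I[120:300,280:440];b=I[140:300,80:320]
cv2.imwrite("pics/cA.png",cv2.resize(a,None,fx=3.3,fy=3.3,interpolation=2));cv2.imwrite("pics/cB.png",cv2.resize(b,None,fx=3.3,fy=3.3,interpolation=2))
E
```

```text
plugA [ 618. -222.   44.] [-5. -0. 46.]
plugB [632. 440.  14.] [-5.  5. 79.]
dish [ 349. -335.   15.] [-764.   -0.   17.]
grn [ 359. -432.   44.] [-761.    0.   74.]
yel [ 353. -196.   44.] [-764.   -0.   46.]
yel2 [ 703. -294.   44.] [-5.  0. 47.]
knob [528. 265. 117.] [ 74.  79. 118.]
colL [413.  31.   6.] [-5.  7. 56.]
colR [414. -70.   6.] [-5.  8. 56.]
stand [ 468. -205.  152.] [ -5.   9. 199.]
ring [322. 235.  -0.] [-767.   -1.   67.]
bottle [353. 141.  84.] [-764.   -0.   86.]
```

View pics/cA.png

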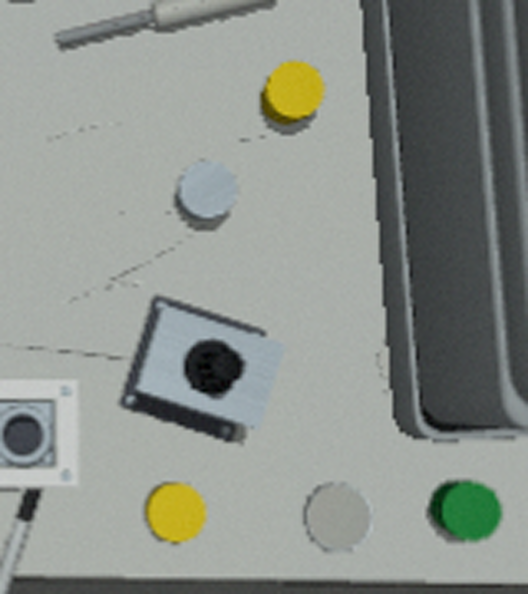

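View pics/cB.png

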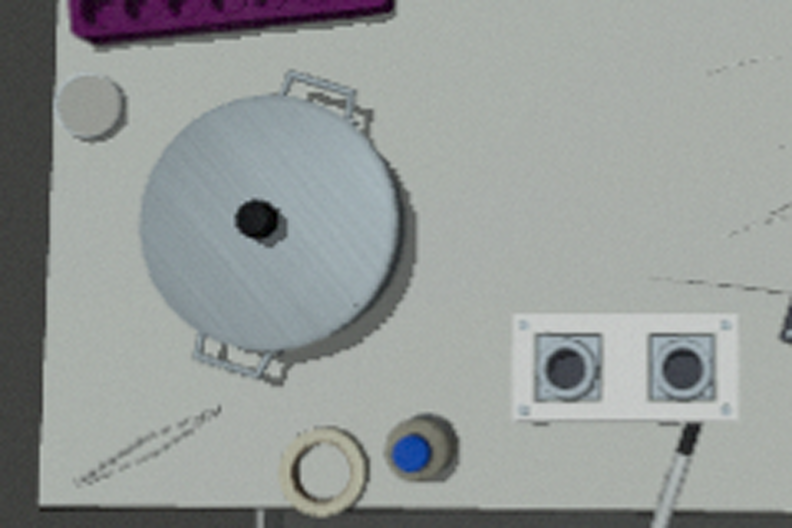

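The only grey 44 mm high plug is at (343,178). The grey discs at (382,276) and (107,172) are only 14 mm high, so they are dishes. Next I'll measure precisely.

Run:
```python
from h import *
D=np.load("pics/top0.npy");P=cloud("top",D)
X,Y,Z=P[...,0],P[...,1],P[...,2]
def sel(x,y,r,z0,z1): return (np.hypot(X-x,Y-y)<r)&(Z>z0)&(Z<z1)
def circ(m,name):
    p=np.float32(P[m][:,:2]); c,r=cv2.minEnclosingCircle(p); h=cv2.convexHull(p)
    e=cv2.fitEllipse(h); print(name,"enc",np.round(c,1),round(r,1),"ell",np.round(e[0],1),np.round(e[1],1),"z",np.median(P[m][:,2]).round(1),"n",m.sum(), "mean",P[m].mean(0).round(1))
circ(sel(618,-222,40,35,60),"plug")
circ(sel(528,265,40,100,130),"knob")
circ(sel(528,265,130,68,90),"lid")
circ(sel(413,31,35,48,66),"colL")
circ(sel(413,-66,35,48,66),"colR")
circ(sel(468,-205,25,190,210),"handle")
circ(sel(468,-205,30,116,140),"guard")
m=sel(468,-205,75,108,119); print("shelf",cv2.minAreaRect(np.float32(P[m][:,:2])))
m=(abs(X-413)<70)&(abs(Y+17)<120)&(Z>20)&(Z<29); print("nest",cv2.minAreaRect(np.float32(P[m][:,:2])),np.median(Z[m]))
m=sel(413,-17,300,-4,4);print("table z",np.median(Z[m]),Z[m].std())
```

```text
plug enc [ 621.1 -222. ] 24.2 ell [ 621.4 -222.2] [46.7 47.9] z 43.7 n 242 mean [ 621.  -221.9   43.7]
knob enc [531.2 269. ] 15.6 ell [531.6 268.8] [29.4 30.3] z 116.8 n 121 mean [530.9 267.2 116.3]
lid enc [531.7 269.9] 104.1 ell [531.7 269.8] [206.6 206.7] z 77.7 n 4564 mean [530.9 268.5  77.7]
colL enc [414.9  29.2] 23.7 ell [414.8  29. ] [45.8 46.6] z 55.7 n 124 mean [415.3  29.   55.6]
colR enc [415.7 -69.5] 23.8 ell [415.6 -69.5] [46.3 47. ] z 55.7 n 123 mean [415.6 -69.9  55.6]
handle enc [ 472.  -214.1] 12.2 ell [ 472.2 -214.2] [23.5 24.1] z 199.4 n 86 mean [ 472.1 -213.7  199.4]
guard enc [ 468.2 -205.2] 29.4 ell [ 468.2 -205.5] [55.6 58.8] z 118.3 n 170 mean [ 468.8 -204.5  119.5]
shelf ((472.37420654296875, -214.5244140625), (99.98651123046875, 69.93843841552734), 72.4737319946289)
nest ((414.66180419921875, -20.051307678222656), (88.67664337158203, 189.7117919921875), 0.6021906733512878) 23.815273604335744
table z -0.2802358986075433 1.9128831187483837
```

Run:
```python
from h import *
D=np.load("pics/side0.npy");P=cloud("side",D)
X,Y,Z=P[...,0],P[...,1],P[...,2]
def sel(x,y,r,z0,z1): return (np.hypot(X-x,Y-y)<r)&(Z>z0)&(Z<z1)
def circ(m,name):
    p=np.float32(P[m][:,:2]); c,r=cv2.minEnclosingCircle(p); h=cv2.convexHull(p)
    e=cv2.fitEllipse(h); print(name,"enc",np.round(c,1),round(r,1),"ell",np.round(e[0],1),np.round(e[1],1),"z",np.median(P[m][:,2]).round(1),"n",m.sum())
for n,a in dict(plug=(621,-222,35,41.5,60),colL=(415,29,30,53.5,66),colR=(415.5,-69.5,30,53.5,66),handle=(472,-214,20,196.5,210)).items():
    try: circ(sel(*a),n)
    except Exception as e: print(n,e)
m=(abs(X-413)<70)&(abs(Y+17)<120)&(Z>21.5)&(Z<29); print("nest",cv2.minAreaRect(np.float32(P[m][:,:2])),np.median(Z[m]))
m=sel(472,-214,75,112,118); print("shelf",cv2.minAreaRect(np.float32(P[m][:,:2])),np.median(Z[m]))
```

```text
plug enc [ 621.2 -220.8] 24.8 ell [ 621.7 -221.3] [47.1 48.9] z 44.6 n 107
colL enc [414.4  29.3] 26.0 ell [414.2  28.6] [46.8 51.7] z 55.9 n 80
colR enc [416.2 -68.7] 27.0 ell [414.2 -67.8] [46.  53.3] z 55.7 n 85
handle enc [ 470.9 -211.1] 13.0 ell [ 471.5 -212. ] [22.3 25.9] z 200.0 n 43
nest ((413.31982421875, -18.9718017578125), (95.55866241455078, 194.10960388183594), 1.3730806112289429) 24.31332093597058
shelf ((472.158447265625, -212.9400177001953), (106.12651062011719, 75.03742218017578), 73.69537353515625) 115.27212161325639
```

```bash
python3 -m inch '{"hand":[1,1,1,1,1,1,1,1,1,1,1,1],"delta_pos":[[0,0,0],[0,0,0],[1.5,-3.4,-0.5],[1.5,-3.4,-0.5],[1.5,-3.4,-0.5],[1.5,-3.4,-0.5],[1.5,-3.4,-0.5],[1.5,-3.4,-0.5],[1.5,-3.4,-0.5],[1.5,-3.4,-0.5],[0,0,0],[0,0,0]],"turn":[0.13,0.127,0,0,0,0,0,0,0,0,0,0]}'
```

```text
t: 2.6
eef_pos: [279.1, -332.3, 332.7]
tcp_rot: [3.14, -0.001, 0.001]
ft_force: [-0.7, 0.3, -0.0]
opening: 1.004
```

```bash
python3 -m inch '{"hand":[1,1,1,1,1,1,1,1,1],"delta_pos":[[3.2,-2.0,0.1],[3.2,-2.0,0.1],[3.2,-2.0,0.1],[3.2,-2.0,0.1],[3.2,-2.0,0.1],[3.25,-1.9,0.1],[0,0,0],[0,0,0],[0,0,0]],"turn":[0,0,0,0,0,0,0,0,0]}'
python3 - <<'E'
from h import *
for n in ("side","top"):
    p,d=viewer.read_camera(n); cv2.imwrite(f"pics/{n}1.png",p); np.save(f"pics/{n}1.npy",d)
E
```

```text
t: 3.5
eef_pos: [470.7, -214.5, 326.0]
tcp_rot: [-3.142, 0.001, -0.001]
ft_force: [-0.9, 0.1, 1.1]
opening: 1.003
```

View pics/side1.png

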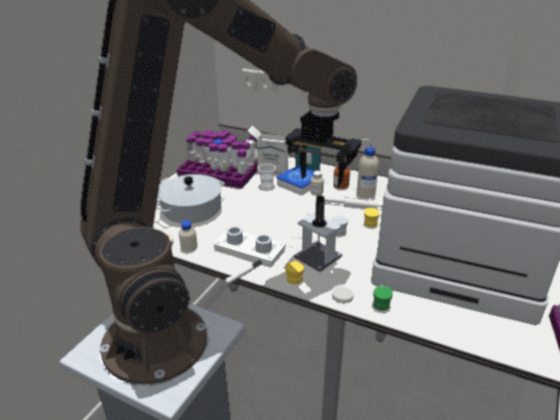

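View pics/top1.png

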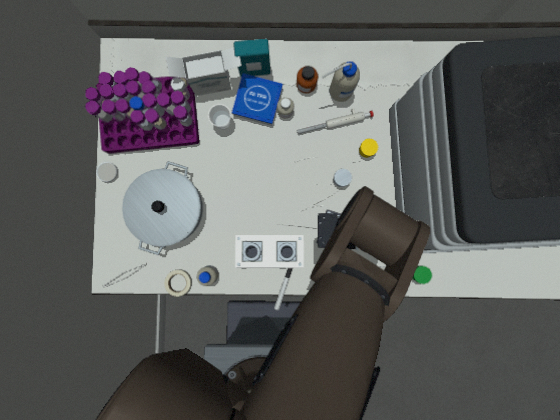

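The gripper hovers over the handle (side ~(320,170)), and no other grey plug has come into view. I'll check the side camera against the fingertips, whose position is known.

Run:
```python
from h import *
P=cloud("side",np.load("pics/side1.npy"));X,Y,Z=P[...,0],P[...,1],P[...,2]
m=(abs(X-471)<60)&(abs(Y+214)<90)&(Z>235)&(Z<300)
p=P[m];print(len(p),Z[m].min())
for s in (1,-1):
    q=p[(p[:,1]+214)*s>0]; print(s,len(q),q.min(0).round(1),q.max(0).round(1),np.median(q,0).round(1), np.percentile(q[:,0],[5,95]).round(1))
```

```text
204 248.03853055211516
1 110 [ 455.3 -169.1  248. ] [ 485.9 -156.5  299.8] [ 463.8 -165.5  276.9] [457.8 480.6]
-1 94 [ 455.9 -273.4  249.6] [ 486.5 -259.9  299.9] [ 462.2 -268.2  278.7] [458.1 479.1]
```

```bash
python3 -m inch '{"hand":[1,1,1,1,1,1,1,1,1,1],"delta_pos":[[0.1,-0.15,0],[0,0,0],[0,0,2],[0,0,2],[0,0,2],[0,0,2],[0,0,1.2],[0,0,1],[0,0,0],[0,0,0]],"turn":[0,0,0,0,0,0,0,0,0,0]}'
```

```text
t: 4.6
eef_pos: [472.5, -212.2, 224.7]
tcp_rot: [3.141, -0.0, -0.0]
ft_force: [0.1, -0.2, 0.6]
opening: 1.002
```

```bash
python3 -m inch '{"hand":[0.5,0.4,0.3,0.25,0.2,0.2,0.2,0.1,0.1,0.1,0.1,0.1],"delta_pos":[[0,0,0],[0,0,0],[0,0,0],[0,0,0],[0,0,0],[0,0,0],[0,0,0],[0,0,0],[0,0,0],[0,0,0],[0,0,0],[0,0,0]],"turn":[0,0,0,0,0,0,0,0,0,0,0,0]}'
```

```text
t: 5.8
eef_pos: [472.3, -212.1, 224.2]
tcp_rot: [3.142, 0.0, -0.0]
ft_force: [0.3, -1.1, -1.5]
opening: 0.262
```

```bash
python3 -m inch '{"hand":[0,0,0,0,0,0,0,0,0,0],"delta_pos":[[0,0,-0.5],[0,0,-1.5],[0,0,-1.5],[0,0,-1.5],[0,0,-2],[0,0,-2],[0,0,-2],[0,0,-2],[0,0,0],[0,0,0]],"turn":[0,0,0,0,0,0,0,0,0,0]}'
python3 - <<'E'
from h import *
for n in ("side","top"):
    p,d=viewer.read_camera(n); cv2.imwrite(f"pics/{n}2.png",p); np.save(f"pics/{n}2.npy",d)
    if n=="side": cv2.imwrite("pics/side2c.png",cv2.resize(p[80:300,220:420],None,fx=2.7,fy=2.7))
P=cloud("side",np.load("pics/side2.npy"));X,Y,Z=P[...,0],P[...,1],P[...,2]
s=env.state();o=s["eef_pos"];print(o)
for z0 in range(140,300,8):
    m=(abs(X-472)<40)&(abs(Y+212)<35)&(Z>z0)&(Z<z0+8)
    if m.sum(): print(z0,m.sum(),P[m].min(0).round(1),P[m].max(0).round(1))
E
```

```text
t: 6.8
eef_pos: [472.1, -211.9, 353.8]
tcp_rot: [3.142, 0.0, -0.0]
ft_force: [-0.4, 0.1, -2.5]
opening: 0.261
[ 472.03841672 -211.87777687  353.12779847]
148 2 [ 470.6 -214.2  153.6] [ 472.5 -212.   154. ]
156 6 [ 466.8 -215.   157.2] [ 471.7 -209.7  163.7]
164 8 [ 464.6 -218.3  164.3] [ 472.  -209.4  169.7]
172 17 [ 462.6 -219.2  172.1] [ 474.  -203.9  179.7]
180 14 [ 463.6 -219.6  181. ] [ 475.5 -208.7  186.1]
188 6 [ 467.6 -214.   189.5] [ 472.1 -210.   194.3]
196 7 [ 468.8 -215.   198.2] [ 474.9 -208.4  203.8]
204 4 [ 467.8 -214.7  206. ] [ 473.7 -209.6  209.1]
212 8 [ 465.2 -216.5  212.8] [ 475.  -210.   219.6]
220 8 [ 469.  -216.4  220.3] [ 474.4 -205.6  225.8]
228 12 [ 458.1 -224.1  228.1] [ 470.5 -203.   235.6]
236 13 [ 457.9 -224.2  236.1] [ 467.7 -205.2  241.2]
244 69 [ 448.  -233.2  244.6] [ 488.2 -191.3  251.9]
252 32 [ 449.5 -231.8  252.2] [ 480.7 -202.2  260. ]
260 27 [ 456.  -224.5  260.6] [ 473.5 -201.7  267.9]
268 24 [ 457.3 -223.7  268.6] [ 467.9 -201.   275.8]
276 40 [ 457.5 -229.5  276. ] [ 480.3 -195.4  283.9]
284 42 [ 457.1 -231.5  284.1] [ 478.3 -193.7  291.9]
292 50 [ 456.9 -233.2  292.3] [ 483.7 -192.   299.9]
```

View pics/side2c.png

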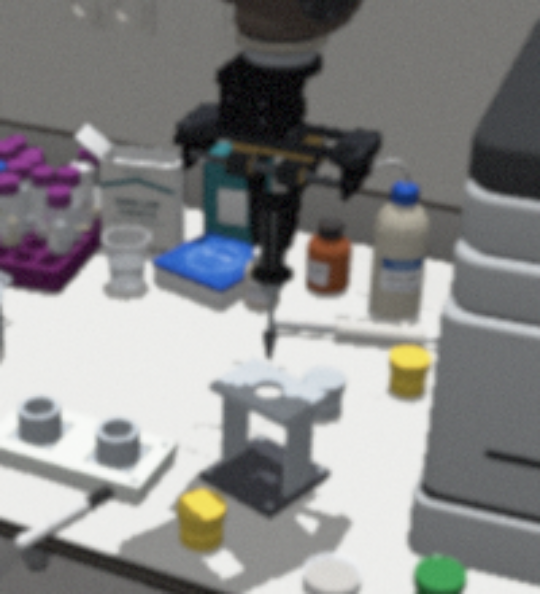

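The tool is held upright and clear of the stand, with the blade at crop (268,345). Next I hover over the left collar bore.

```bash
python3 -m inch '{"hand":[0,0,0,0,0,0,0,0,0,0,0,0,0],"delta_pos":[[-0.4,-1.5,0],[-0.7,-3,0.4],[-0.7,-3,0.8],[-0.7,-3,0.8],[-0.7,-3,0.8],[-0.7,-3,0.8],[-0.7,-3,0.8],[-0.7,-3,0.8],[-0.4,-1.7,0.8],[0,0,0],[0,0,0],[0,0,0],[0,0,0]],"turn":[0,0,0,0,0,0,0,0,0,0,0,0,0]}'
python3 - <<'E'
from h import *
fs=[]
for k in range(6):
    for n in ("side","top"):
        p,d=viewer.read_camera(n); fs.append(env.state()["ft_force"])
        if k==0: cv2.imwrite(f"pics/{n}3.png",p); np.save(f"pics/{n}3.npy",d)
        if k==0 and n=="side": cv2.imwrite("pics/side3c.png",cv2.resize(p[120:280,180:320],None,fx=4,fy=4))
print(np.mean(fs,0),np.std(fs,0),env.state()["eef_pos"])
E
```

```text
t: 8.2
eef_pos: [415.6, 29.3, 294.4]
tcp_rot: [3.141, -0.0, -0.001]
ft_force: [-0.3, -0.6, -1.1]
opening: 0.255
[-0.0262933   0.12007306 -1.88939509] [0.47685874 0.41327967 0.48373792] [415.40690369  29.94852485 294.21498791]
```

View pics/side3c.png

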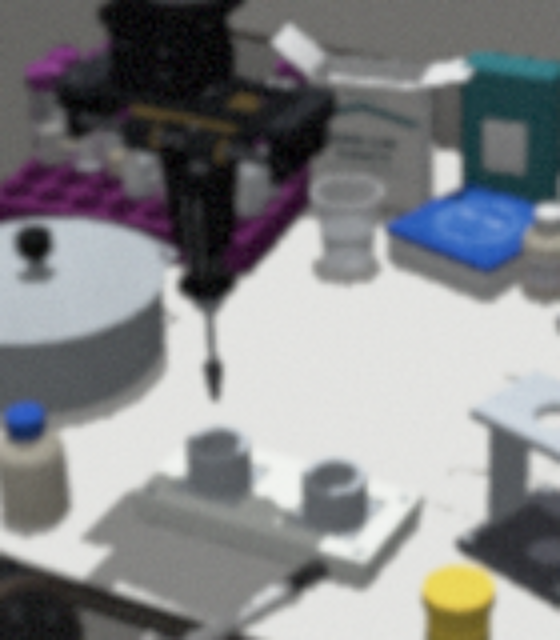

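View pics/top3.png

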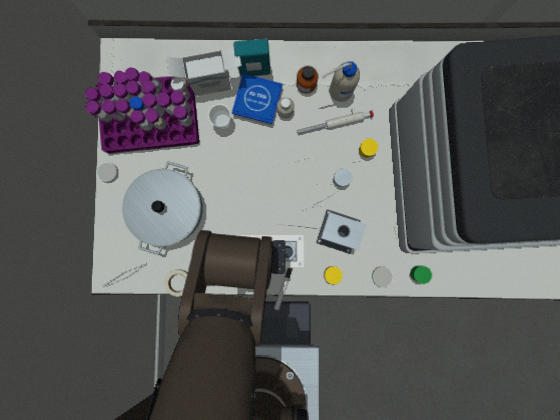

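The tip is at side px ~(233.7,219), just above the left bore, whose centre is at ~(234.5,230). I'll measure the tip against the bore in the same camera.

Run:
```python
from h import *
I=cv2.imread("pics/side3.png")
print("tip",at_z("side",233.7,219.5,91).round(1))
for c in ((414.3,29),(415,30),(414.3,-68.3)): print(c,proj("side",(*c,56)),proj("side",(*c,91)))
P=cloud("side",np.load("pics/side3.npy"));X,Y,Z=P[...,0],P[...,1],P[...,2]
for z0 in range(88,150,6):
    m=(abs(X-415)<40)&(abs(Y-30)<35)&(Z>z0)&(Z<z0+6)
    if m.sum(): print(z0,m.sum(),np.median(P[m],0).round(1),P[m].min(0).round(1),P[m].max(0).round(1))
u,v=map(int,proj("side",(414.3,-20,56)));c=I[195:265,210:285]
c=cv2.resize(c,None,fx=8,fy=8,interpolation=cv2.INTER_CUBIC);cv2.imwrite("pics/side3d.png",c)
```

```text
tip [418.8  29.9  91. ]
(414.3, 29) (np.float64(233.8270241604657), np.float64(230.43351663602232)) (np.float64(233.14285898604822), np.float64(220.34022263314574))
(415, 30) (np.float64(233.65849855747402), np.float64(230.22769451514384)) (np.float64(232.97264791112372), np.float64(220.13822950705082))
(414.3, -68.3) (np.float64(263.1979014971505), np.float64(238.95052530814954)) (np.float64(262.8852819320549), np.float64(228.68996791526914))
88 2 [415.2  31.6  92.6] [415.2  30.   91.4] [415.2  33.2  93.8]
94 6 [413.6  26.9  97.6] [411.3  24.5  94.7] [416.4  30.9  99.7]
100 3 [414.7  29.  102.2] [410.1  26.7 101.8] [416.4  29.4 104.7]
106 8 [413.3  26.2 108.5] [410.9  23.7 106. ] [417.8  34.9 111.9]
112 7 [412.2  24.4 115.9] [407.3  22.8 112.1] [417.8  30.1 117.2]
118 13 [411.4  26.2 121.8] [405.5  21.4 118.8] [421.9  33.1 123.7]
124 6 [413.3  28.9 126.7] [410.5  26.7 124.9] [416.6  33.4 129.9]
130 2 [414.9  28.7 132.3] [413.1  28.2 131.5] [416.7  29.2 133.2]
136 5 [413.2  28.1 138.6] [411.7  25.3 137.6] [418.6  28.8 140.3]
142 3 [412.7  27.3 144.6] [411.2  24.7 144.3] [416.4  30.5 147.8]
148 5 [412.6  27.6 151.1] [411.6  26.3 149.1] [418.4  30.4 153.6]
```

View pics/side3d.png

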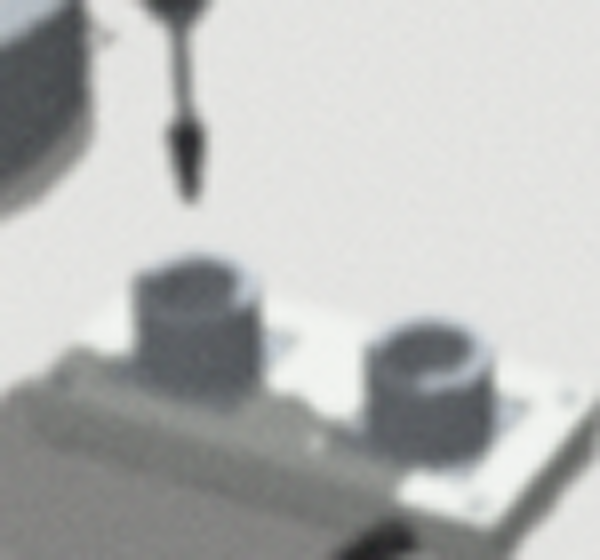

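```bash
python3 -m inch '{"hand":[0,0,0,0,0,0,0,0,0],"delta_pos":[[0,0,1],[0,0,1],[0,0,1],[0,0,1],[0,0,0.9],[0,0,0],[0,0,0],[0,0,0],[0,0,0]],"turn":[0,0,0,0,0,0,0,0,0]}'
cat > f.py <<'E'
from h import *
import sys
fs=[];ps=[]
for k in range(int(sys.argv[1]) if len(sys.argv)>1 else 20):
    viewer.read_camera("side"); s=env.state(); fs.append(np.r_[s["ft_force"],s["moment"]]); ps.append(s["eef_pos"])
print(np.mean(fs,0).round(2),(np.std(fs,0)/len(fs)**.5).round(2),np.mean(ps,0).round(2),s["t"])
E
python3 f.py
```

```text
t: 9.7
eef_pos: [415.5, 29.9, 245.5]
tcp_rot: [3.141, -0.001, -0.0]
ft_force: [-0.7, -0.2, -2.2]
opening: 0.26
[ 0.1  -0.04 -1.67  0.02  0.02 -0.  ] [0.09 0.14 0.11 0.01 0.01 0.01] [415.41  29.93 245.28] 10.7
```

```bash
python3 -m inch '{"hand":[0,0,0,0,0,0,0],"delta_pos":[[-0.4,0,0],[-0.4,0,0],[-0.3,0,0],[-0.2,0,0],[-0.1,0,0],[0,0,0],[0,0,0]],"turn":[0,0,0,0,0,0,0]}'; python3 f.py
```

```text
t: 11.4
eef_pos: [401.5, 29.9, 245.3]
tcp_rot: [3.141, -0.0, -0.0]
ft_force: [0.6, 0.5, -1.5]
opening: 0.259
[ 0.5   0.02 -1.7   0.03 -0.19  0.01] [0.12 0.09 0.1  0.01 0.01 0.01] [401.44  29.93 245.21] 12.4
```

```bash
python3 -m inch '{"hand":[0,0,0,0],"delta_pos":[[-0.1,0,0],[0,0,0],[0,0,0],[0,0,0]],"turn":[0,0,0,0]}'; python3 f.py
```

```text
t: 12.8
eef_pos: [400.4, 29.9, 245.2]
tcp_rot: [3.142, -0.0, -0.0]
ft_force: [1.5, 0.0, -3.1]
opening: 0.258
[ 0.91  0.05 -1.26  0.03 -0.32  0.  ] [0.13 0.11 0.1  0.01 0.01 0.01] [400.41  29.94 245.21] 13.8
```

```bash
python3 -m inch '{"hand":[0,0,0,0,0,0,0,0,0],"delta_pos":[[0.022,-0.247,0],[0.064,-0.239,0],[0.104,-0.224,0],[0.142,-0.203,0],[0.175,-0.175,0],[0.203,-0.142,0],[0.224,-0.104,0],[0.239,-0.064,0],[0.247,-0.022,0]],"turn":[0,0,0,0,0,0,0,0,0]}'; python3 f.py 12
```

```text
t: 14.7
eef_pos: [414.6, 44.2, 245.1]
tcp_rot: [3.142, 0.001, -0.0]
ft_force: [-1.7, -0.6, -1.1]
opening: 0.26
[-0.37 -1.17 -1.9  -0.39  0.2  -0.  ] [0.17 0.16 0.17 0.01 0.01 0.01] [414.58  44.12 245.17] 15.3
```

```bash
python3 -m inch '{"hand":[0,0,0,0,0,0,0,0,0],"delta_pos":[[0.247,0.027,0],[0.239,0.069,0],[0.224,0.109,0],[0.203,0.147,0],[0.175,0.18,0],[0.142,0.208,0],[0.104,0.229,0],[0.064,0.244,0],[0.022,0.252,0]],"turn":[0,0,0,0,0,0,0,0,0]}'; python3 f.py 8
```

```text
t: 16.2
eef_pos: [428.9, 29.3, 245.2]
tcp_rot: [-3.142, -0.0, -0.0]
ft_force: [-1.2, 0.8, -0.6]
opening: 0.258
[-0.97  0.38 -2.08  0.14  0.28  0.  ] [0.19 0.25 0.18 0.01 0.01 0.01] [428.79  29.39 245.22] 16.6
```

```bash
python3 -m inch '{"hand":[0,0,0,0,0,0,0,0,0],"delta_pos":[[-0.022,0.247,0],[-0.064,0.239,0],[-0.104,0.224,0],[-0.142,0.203,0],[-0.175,0.175,0],[-0.203,0.142,0],[-0.224,0.104,0],[-0.239,0.064,0],[-0.247,0.022,0]],"turn":[0,0,0,0,0,0,0,0,0]}'; python3 f.py 8
```

```text
t: 17.5
eef_pos: [414.5, 15.2, 245.3]
tcp_rot: [3.141, -0.001, -0.0]
ft_force: [0.7, 0.7, -1.7]
opening: 0.259
[ 0.43  1.14 -1.45  0.3  -0.1   0.  ] [0.11 0.18 0.1  0.01 0.01 0.01] [414.53  15.3  245.24] 17.9
```

```bash
python3 -m inch '{"hand":[0,0,0,0,0,0,0,0,0,0],"delta_pos":[[-0.247,-0.027,0],[-0.239,-0.069,0],[-0.224,-0.109,0],[-0.203,-0.147,0],[-0.175,-0.18,0],[-0.142,-0.208,0],[-0.104,-0.229,0],[-0.064,-0.244,0],[-0.022,-0.25,0],[0.005,-0.12,0]],"turn":[0,0,0,0,0,0,0,0,0,0]}'; python3 f.py 8
```

```text
t: 18.9
eef_pos: [400.5, 31.3, 245.2]
tcp_rot: [3.141, -0.0, 0.0]
ft_force: [1.7, -0.9, -1.9]
opening: 0.262
[ 0.92 -0.75 -1.64 -0.13 -0.3  -0.  ] [0.22 0.22 0.19 0.01 0.01 0.01] [400.49  31.15 245.21] 19.3
```

```bash
python3 -m inch '{"hand":[0,0,0,0,0,0,0,0,0,0,0,0,0,0],"delta_pos":[[0.5,0.06,0],[0.5,0.06,0],[0.4,0.05,0],[0,0,-1.5],[0,0,-1.5],[0,0,-1.5],[0.02,2.4,0],[0.02,2.6,0],[0.02,2.6,0],[0.01,2.2,0],[0,0,0],[0,0,0],[0,0,0],[0,0,0]],"turn":[0,0,0,0,0,0,0,0,0,0,0,0,0,0]}'; python3 f.py 3;  python3 - <<'E'
from h import *
p,d=viewer.read_camera("side");c=p[195:265,225:300]
c=cv2.resize(c,None,fx=8,fy=8,interpolation=cv2.INTER_CUBIC);cv2.imwrite("pics/side4d.png",c)
E
```

```text
t: 20.7
eef_pos: [415.1, -68.0, 290.2]
tcp_rot: [-3.142, 0.0, 0.001]
ft_force: [-0.6, 0.5, -1.9]
opening: 0.26
[ 0.01 -0.27 -1.56  0.05 -0.01  0.  ] [0.18 0.19 0.13 0.01 0.02 0.02] [415.14 -68.05 290.23] 20.85
```

View pics/side4d.png

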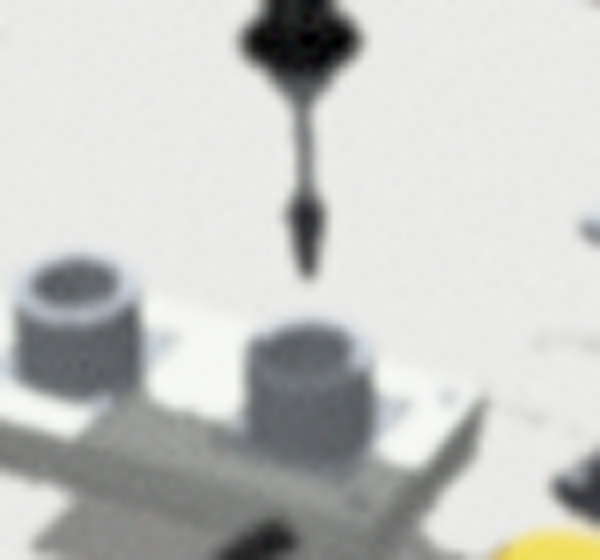

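```bash
python3 -m inch '{"hand":[0,0,0,0,0,0,0,0,0,0,0,0],"delta_pos":[[0,0,1],[0,0,1],[0,0,1],[0,0,1],[0,0,0.5],[0,0,0],[-0.4,0.02,0],[-0.4,0,0],[-0.4,0,0],[-0.22,0,0],[0,0,0],[0,0,0]],"turn":[0,0,0,0,0,0,0,0,0,0,0,0]}'; python3 f.py 12
```

```text
t: 22.1
eef_pos: [401.1, -68.9, 245.5]
tcp_rot: [3.141, -0.001, -0.0]
ft_force: [1.1, 0.5, -2.1]
opening: 0.261
[ 1.13 -0.08 -0.37  0.02 -0.37 -0.01] [0.21 0.12 0.09 0.01 0.01 0.  ] [401.05 -68.81 245.27] 22.7
```

```bash
python3 -m inch '{"hand":[0,0,0,0,0,0,0,0,0],"delta_pos":[[0.022,-0.247,0],[0.064,-0.239,0],[0.104,-0.224,0],[0.142,-0.203,0],[0.175,-0.175,0],[0.203,-0.142,0],[0.224,-0.104,0],[0.239,-0.064,0],[0.247,-0.022,0]],"turn":[0,0,0,0,0,0,0,0,0]}'; python3 f.py 8
```

```text
t: 23.6
eef_pos: [415.3, -54.5, 245.1]
tcp_rot: [-3.142, 0.0, -0.0]
ft_force: [0.4, -0.5, -0.6]
opening: 0.256
[ 0.08  0.08 -2.02  0.01 -0.02 -0.01] [0.22 0.17 0.17 0.01 0.01 0.  ] [415.2  -54.59 245.18] 24.0
```

Run:
```python
from h import *
p,d=viewer.read_camera("side");c=p[185:265,215:300]
c=cv2.resize(c,None,fx=7,fy=7,interpolation=cv2.INTER_CUBIC);cv2.imwrite("pics/side5d.png",c);np.save("pics/side5.npy",d)
P=cloud("side",d);X,Y,Z=P[...,0],P[...,1],P[...,2]
for y in (29,-68):
    m=(np.hypot(X-415,Y-y)<30)&(Z>53)&(Z<58.5);p=np.float32(P[m][:,:2]);print(m.sum(),cv2.minEnclosingCircle(p),cv2.fitEllipse(cv2.convexHull(p)))
```

```text
72 ((413.1453857421875, 27.431154251098633), 25.415796279907227) ((413.7284851074219, 27.84901237487793), (46.01780700683594, 49.624568939208984), 137.95697021484375)
84 ((416.254150390625, -68.99556732177734), 27.08779525756836) ((415.283447265625, -67.26219177246094), (46.630340576171875, 53.14534378051758), 128.7717742919922)
```

View pics/side5d.png

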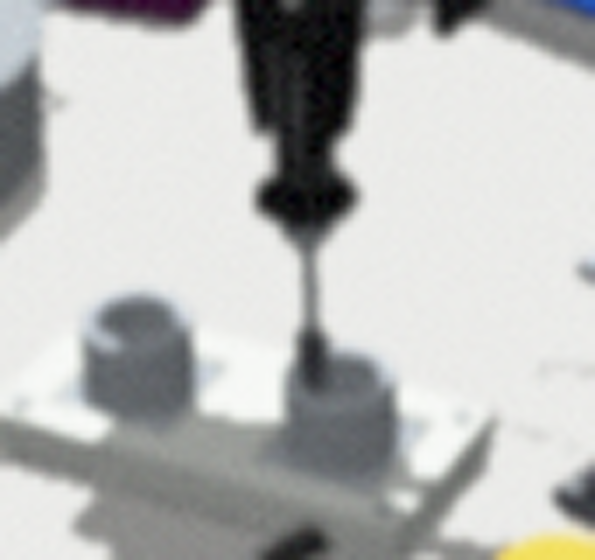

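```bash
python3 f.py 10
python3 - <<'E'
from h import *
p,d=viewer.read_camera("top");cv2.imwrite("pics/top5.png",cv2.resize(p[200:310,220:370],None,fx=5,fy=5,interpolation=2))
E
```

```text
[-0.33  0.31 -1.73 -0.02  0.01 -0.  ] [0.17 0.19 0.14 0.01 0.01 0.01] [415.1  -54.59 245.22] 24.55
```

View pics/top5.png

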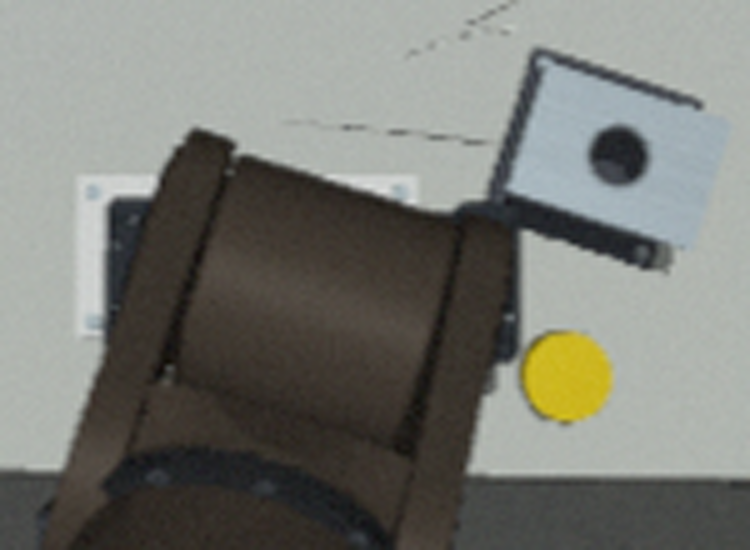

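```bash
python3 -m inch '{"hand":[0,0,0],"delta_pos":[[0,-0.1,0],[0,0,0],[0,0,0]],"turn":[0,0,0]}'; python3 f.py 5;python3 - <<'E'
from h import *
p,d=viewer.read_camera("side");c=p[205:260,235:295]
c=cv2.resize(c,None,fx=10,fy=10,interpolation=cv2.INTER_CUBIC)
for x0,y0,z0,r,col in ((415.6,-68,56,17,(0,0,255)),(415.6,-68,56,24,(0,0,255)),(415.15,-53.6,56,5.4,(0,255,0)),(415.15,-53.6,70,7.8,(0,255,0)),(415.15,-53.6,42,3,(0,255,0))):
    pts=np.array([proj("side",(x0+r*np.cos(a),y0+r*np.sin(a),z0)) for a in np.linspace(0,6.3,40)])
    pts=((pts-[235,205]+.5)*10-.5).astype(np.int32); cv2.polylines(c,[pts],True,col,1)
cv2.imwrite("pics/side6d.png",c)
E
```

```text
t: 24.9
eef_pos: [415.1, -53.6, 245.2]
tcp_rot: [3.141, -0.0, -0.0]
ft_force: [-0.1, -0.0, -1.7]
opening: 0.26
[ 0.01 -0.84 -1.39 -0.12  0.02 -0.  ] [0.1  0.16 0.19 0.02 0.02 0.02] [415.14 -53.6  245.22] 25.15
```

View pics/side6d.png

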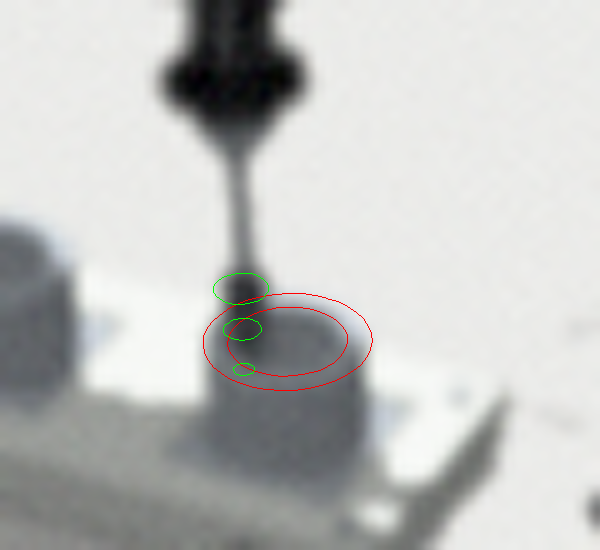

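The right bore's centre lies further +y than I assumed, so I'll return to the centre and restart this sweep from its near side.

```bash
python3 -m inch '{"hand":[0,0,0,0,0,0,0,0,0,0],"delta_pos":[[0.02,0.5,0],[0,0.5,0],[0,0.27,0],[0,0,0],[-0.4,0,0],[-0.4,0,0],[-0.4,0,0],[-0.2,0,0],[0,0,0],[0,0,0]],"turn":[0,0,0,0,0,0,0,0,0,0]}'; python3 f.py 12
```

```text
t: 26.2
eef_pos: [401.5, -66.3, 245.3]
tcp_rot: [3.141, -0.001, -0.0]
ft_force: [1.2, 0.2, -2.0]
opening: 0.26
[ 1.19  0.01 -1.7   0.06 -0.29 -0.  ] [0.18 0.18 0.12 0.01 0.   0.01] [401.42 -66.29 245.24] 26.8
```

```bash
python3 -m inch '{"hand":[0,0,0,0],"delta_pos":[[-0.05,0,0],[0.022,-0.252,0],[0.065,-0.244,0],[0.107,-0.229,0]],"turn":[0,0,0,0]}'; python3 f.py 4
```

```text
t: 27.2
eef_pos: [402.8, -58.9, 245.2]
tcp_rot: [3.141, 0.0, -0.0]
ft_force: [0.1, -0.8, -0.7]
opening: 0.26
[ 0.98 -0.89 -1.37 -0.37 -0.25 -0.  ] [0.18 0.33 0.26 0.02 0.01 0.01] [402.87 -58.84 245.23] 27.4
```

```bash
python3 -m inch '{"hand":[0,0,0],"delta_pos":[[0.145,-0.207,0],[0.179,-0.179,0],[0.207,-0.145,0]],"turn":[0,0,0]}'; python3 f.py 4
```

```text
t: 27.7
eef_pos: [408.1, -53.6, 245.2]
tcp_rot: [3.141, 0.0, -0.0]
ft_force: [-0.3, -1.4, -1.9]
opening: 0.261
[ 0.23 -1.41 -1.31 -0.48 -0.01  0.02] [0.13 0.14 0.08 0.02 0.02 0.01] [408.2  -53.6  245.17] 27.9
```

```bash
python3 -m inch '{"hand":[0,0,0],"delta_pos":[[0.229,-0.1,0],[0.244,-0.06,0],[0.252,-0.02,0]],"turn":[0,0,0]}'; python3 f.py 4
```

```text
t: 28.2
eef_pos: [415.4, -51.8, 245.1]
tcp_rot: [-3.142, 0.001, -0.0]
ft_force: [-1.3, -1.0, -1.4]
opening: 0.26
[-0.61 -1.48 -1.85 -0.35  0.21  0.01] [0.14 0.14 0.15 0.02 0.01 0.01] [415.47 -51.89 245.13] 28.4
```

```bash
python3 -m inch '{"hand":[0,0,0,0],"delta_pos":[[0.25,0.022,0],[0.242,0.065,0],[0.227,0.107,0],[0.206,0.143,0]],"turn":[0,0,0,0]}'; python3 f.py 4
```

```text
t: 28.8
eef_pos: [424.7, -55.3, 245.1]
tcp_rot: [-3.141, 0.0, -0.0]
ft_force: [-1.1, -0.4, -1.6]
opening: 0.26
[-0.83 -0.47 -1.27 -0.21  0.28  0.01] [0.26 0.23 0.19 0.01 0.02 0.01] [424.76 -55.42 245.15] 29.0
```

```bash
python3 -m inch '{"hand":[0,0,0,0,0],"delta_pos":[[0.177,0.177,0],[0.143,0.205,0],[0.105,0.227,0],[0.064,0.242,0],[0.022,0.25,0]],"turn":[0,0,0,0,0]}'; python3 f.py 4
```

```text
t: 29.5
eef_pos: [429.7, -66.5, 245.2]
tcp_rot: [-3.142, -0.0, -0.0]
ft_force: [-1.1, 1.2, -2.3]
opening: 0.259
[-0.74  0.68 -1.55  0.13  0.27  0.01] [0.14 0.25 0.14 0.02 0.01 0.01] [429.7  -66.53 245.19] 29.7
```

```bash
python3 -m inch '{"hand":[0,0,0,0],"delta_pos":[[-0.022,0.25,0],[-0.064,0.242,0],[-0.105,0.227,0],[-0.143,0.205,0]],"turn":[0,0,0,0]}'; python3 f.py 4
```

```text
t: 30.1
eef_pos: [426.3, -75.7, 245.2]
tcp_rot: [3.142, -0.0, -0.0]
ft_force: [-0.0, 0.7, -1.8]
opening: 0.259
[-0.14  0.66 -1.04  0.2   0.14 -0.  ] [0.08 0.19 0.13 0.01 0.01 0.01] [426.22 -75.75 245.23] 30.3
```

```bash
python3 -m inch '{"hand":[0,0,0],"delta_pos":[[-0.175,0.205,0],[-0.205,0.17,0],[-0.227,0.13,0]],"turn":[0,0,0]}'; python3 f.py 4
```

```text
t: 30.6
eef_pos: [420.1, -80.7, 245.2]
tcp_rot: [3.142, -0.0, -0.0]
ft_force: [0.1, 1.6, -1.4]
opening: 0.263
[-0.58  1.37 -1.68  0.37  0.05  0.  ] [0.2  0.29 0.15 0.01 0.02 0.02] [420.04 -80.7  245.23] 30.8
```

```bash
python3 -m inch '{"hand":[0,0,0,0],"delta_pos":[[-0.244,0.064,0],[-0.252,0.02,0],[-0.252,-0.022,0],[-0.244,-0.065,0]],"turn":[0,0,0,0]}'; python3 f.py 4
```

```text
t: 31.2
eef_pos: [410.2, -80.6, 245.3]
tcp_rot: [3.141, -0.0, -0.0]
ft_force: [0.4, 1.3, -1.7]
opening: 0.257
[ 0.86  1.25 -1.43  0.32 -0.28  0.01] [0.18 0.34 0.22 0.01 0.02 0.01] [410.21 -80.54 245.29] 31.4
```

```bash
python3 -m inch '{"hand":[0,0,0,0,0,0,0,0],"delta_pos":[[-0.227,-0.11,0],[-0.205,-0.15,0],[-0.177,-0.185,0],[-0.143,-0.215,0],[-0.105,-0.24,0],[-0.062,-0.255,0],[-0.02,-0.26,0],[0.01,-0.15,0]],"turn":[0,0,0,0,0,0,0,0]}'; python3 f.py 6
```

```text
t: 32.2
eef_pos: [401.1, -64.7, 245.2]
tcp_rot: [3.141, -0.0, 0.0]
ft_force: [0.3, -1.4, -1.2]
opening: 0.26
[ 0.83 -0.39 -1.22 -0.16 -0.33 -0.  ] [0.18 0.24 0.26 0.02 0.01 0.01] [401.11 -64.83 245.22] 32.5
```

```bash
python3 -m inch '{"hand":[0,0,0,0,0,0,0,0,0,0,0,0,0,0,0,0,0],"delta_pos":[[0.5,0.05,0],[0.5,0.05,0],[0.4,0.05,0],[0,0,-2],[0,0,-2],[0,0,-2],[0,0,-2.5],[0,0,-2.5],[0.9,2.4,0],[1.2,3,0],[1.2,3,0],[1.2,3,0],[0.8,2.1,0],[0.42,1.1,0],[0,0,0],[0,0,0],[0,0,0]],"turn":[0,0,0,0,0,0,0,0,0,0,0,0,0,0,0,0,0]}'; python3 f.py 3;python3 - <<'E'
from h import *
p,d=viewer.read_camera("side");c=p[130:270,250:400]
c=cv2.resize(c,None,fx=4,fy=4,interpolation=cv2.INTER_CUBIC);cv2.imwrite("pics/side7.png",c)
E
```

```text
t: 34.2
eef_pos: [471.9, -211.4, 355.4]
tcp_rot: [-3.141, 0.0, 0.001]
ft_force: [0.7, 0.3, -2.2]
opening: 0.26
[ 0.2   0.02 -1.46  0.03  0.02  0.02] [0.15 0.21 0.24 0.01 0.01 0.01] [ 472.07 -211.59  355.48] 34.35
```

View pics/side7.png

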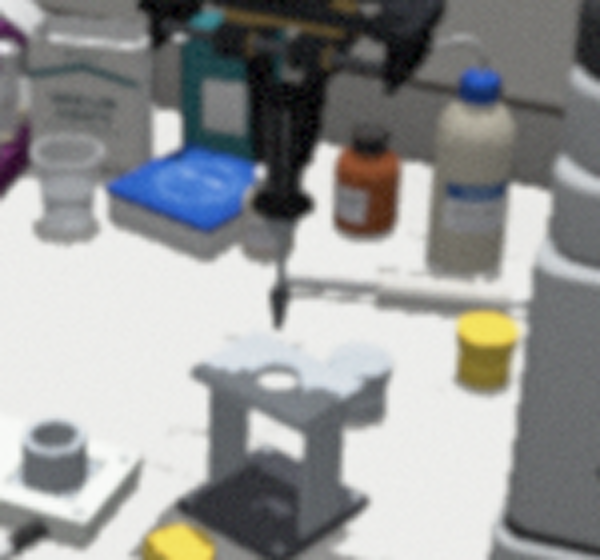

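The tip (276,320) is above the hole (278,378). Lowering.

```bash
python3 -m inch '{"hand":[0,0,0,0,0,0,0,0,0,0,0],"delta_pos":[[0.01,0.05,0],[0,0,1.5],[0,0,1.5],[0,0,1.5],[0,0,1.5],[0,0,1.5],[0,0,1.5],[0,0,1],[0,0,0.5],[0,0,0],[0,0,0]],"turn":[0,0,0,0,0,0,0,0,0,0,0]}'; python3 f.py 4
```

```text
t: 35.5
eef_pos: [472.5, -213.0, 250.7]
tcp_rot: [3.141, -0.001, -0.0]
ft_force: [-0.1, -0.6, -2.1]
opening: 0.259
[-0.05  0.39 -2.18 -0.    0.02 -0.03] [0.18 0.17 0.39 0.   0.01 0.02] [ 472.49 -213.    250.77] 35.7
```

```bash
python3 -m inch '{"hand":[0,0,0,0,0,0,0],"delta_pos":[[-0.02,-0.08,0],[0,0,0.6],[0,0,0.6],[0,0,0.6],[0,0,0.4],[0,0,0.2],[0,0,0]],"turn":[0,0,0,0,0,0,0]}'; python3 f.py 4
```

```text
t: 36.4
eef_pos: [472.1, -212.1, 225.9]
tcp_rot: [-3.141, 0.001, -0.0]
ft_force: [0.7, -1.0, -1.5]
opening: 0.261
[ 0.24  0.06 -1.77  0.01 -0.01 -0.01] [0.21 0.24 0.26 0.01 0.02 0.02] [ 472.19 -212.16  226.31] 36.6
```

```bash
python3 -m inch '{"hand":[0,0,0,0],"delta_pos":[[0,0,0.1],[0,0,0.1],[0,0,0],[0,0,0]],"turn":[0,0,0,0]}'; python3 f.py 4
```

```text
t: 37.0
eef_pos: [472.1, -212.1, 224.2]
tcp_rot: [3.142, 0.0, -0.0]
ft_force: [0.1, -0.8, -2.1]
opening: 0.258
[ 0.28 -0.07 -2.05  0.03  0.03  0.02] [0.22 0.14 0.37 0.01 0.02 0.01] [ 472.13 -212.12  224.22] 37.2
```

Open, then rise clear.

```bash
python3 -m inch '{"hand":[0.35,0.45,0.6,0.8,1,1,1,1,1,1,1,1,1,1],"delta_pos":[[0,0,0],[0,0,0],[0,0,0],[0,0,0],[0,0,0],[0,0,0],[0,0,-1],[0,0,-2],[0,0,-2],[0,0,-2],[0,0,-2],[0,0,-2],[-0,-4,0],[0,-4,0]],"turn":[0,0,0,0,0,0,0,0,0,0,0,0,0,0]}'
python3 - <<'E'
from h import *
for n in ("side","top"):
    p,d=viewer.read_camera(n);cv2.imwrite(f"pics/{n}8.png",p);np.save(f"pics/{n}8.npy",d)
    P=cloud(n,d);X,Y,Z=P[...,0],P[...,1],P[...,2]
    m=(np.hypot(X-472,Y+213)<20)&(Z>190)&(Z<206)
    if m.sum()>5:q=np.float32(P[m][:,:2]);print(n,m.sum(),cv2.minEnclosingCircle(q),np.percentile(Z[m],[50,98]))
    m=(np.hypot(X-621,Y+222)<60)&(Z>38)&(Z<50)
    if m.sum()>5:q=np.float32(P[m][:,:2]);print(n,"plug",m.sum(),cv2.minEnclosingCircle(q))
E
```

```text
t: 38.6
eef_pos: [472.0, -131.7, 335.4]
tcp_rot: [3.141, -0.002, -0.002]
ft_force: [0.1, 0.2, -1.0]
opening: 0.998
side 64 ((470.4267272949219, -213.34518432617188), 14.030878067016602) [198.97035875 202.9029523 ]
side plug 116 ((622.3449096679688, -223.86012268066406), 27.637676239013672)
top plug 240 ((621.0836181640625, -222.40487670898438), 24.351337432861328)
```

View pics/side8.png

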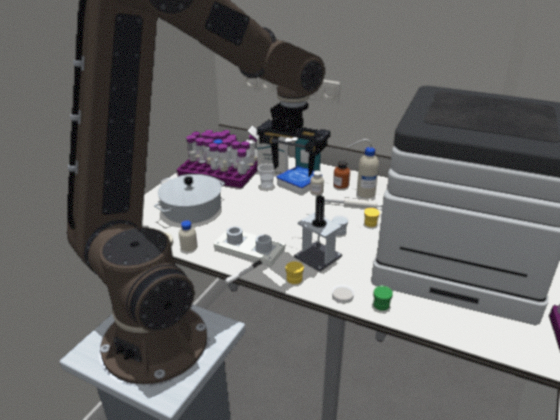

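Run:
```python
from h import *
for n in ("side","top"):
    P=cloud(n,np.load(f"pics/{n}8.npy"));X,Y,Z=P[...,0],P[...,1],P[...,2]
    for nm,r,z0,z1 in (("knob",30,112,122),("lid",120,73.5,82)):
        m=(np.hypot(X-531,Y-269)<r)&(Z>z0)&(Z<z1)
        if m.sum()>5:q=np.float32(P[m][:,:2]);print(n,nm,m.sum(),cv2.minEnclosingCircle(q),cv2.fitEllipse(cv2.convexHull(q)),np.median(Z[m]))
```

```text
side knob 43 ((531.7340698242188, 271.6663818359375), 17.016897201538086) ((530.4940185546875, 271.55340576171875), (26.932077407836914, 34.827274322509766), 161.90306091308594) 116.87604407404751
side lid 1404 ((529.8423461914062, 270.2381591796875), 108.45132446289062) ((531.10400390625, 269.9576416015625), (205.2337188720703, 215.5432891845703), 129.38218688964844) 78.1814043171592
top knob 103 ((531.3084106445312, 269.059814453125), 15.015280723571777) ((531.3814697265625, 268.821533203125), (27.657772064208984, 29.143566131591797), 6.466507434844971) 117.09659589256262
top lid 4189 ((531.4083251953125, 269.4765930175781), 103.92193603515625) ((531.708251953125, 269.21661376953125), (205.30921936035156, 206.6666259765625), 104.6365737915039) 77.72615199564211
```

```bash
python3 -m inch '{"hand":[1,1,1,1,1,1,1,1,1,1,1,1,1,1,1,1,1,1],"delta_pos":[[0.4,-2.5,0],[0.6,-4,0],[0.6,-4,0],[0.6,-4,0],[0.6,-4,0],[0.6,-4,0],[0.6,-4,0],[0.6,-4,0],[0.6,-4,0],[0.6,-4,0],[0.15,-1.7,0],[0,0,0],[0,0,2],[0,0,2.5],[0,0,2.5],[0,0,2],[0,0,0],[0,0,0]],"turn":[0,0,0,0,0,0,0,0,0,0,0,0,0,0,0,0,0,0]}'
```

```text
t: 40.5
eef_pos: [532.1, 268.9, 245.0]
tcp_rot: [3.141, -0.0, -0.001]
ft_force: [0.4, 0.4, 0.2]
opening: 0.998
```

```bash
python3 -m inch '{"hand":[1,1,1,1,1,1,1,1,1,1,0.6,0.5,0.4,0.3,0.2,0.1,0,0,0,0],"delta_pos":[[-0.05,-0.1,0.5],[0,0,1.5],[0,0,1.5],[0,0,1.5],[0,0,1.5],[0,0,1],[0,0,0.5],[0,0,0],[0,0,0],[0,0,0],[0,0,0],[0,0,0],[0,0,0],[0,0,0],[0,0,0],[0,0,0],[0,0,0],[0,0,0],[0,0,0],[0,0,0]],"turn":[0,0,0,0,0,0,0,0,0,0,0,0,0,0,0,0,0,0,0,0]}'
```

```text
t: 42.5
eef_pos: [531.2, 270.8, 164.2]
tcp_rot: [3.141, 0.0, -0.0]
ft_force: [-0.3, -1.0, 1.0]
opening: 0.321
```

```bash
python3 -m inch '{"hand":[0,0,0,0,0,0,0,0,0,0,0,0,0,0,0,0,0,0],"delta_pos":[[0,0,-0.5],[0,0,-1],[0,0,-2],[0,0,-2],[0,0,-2],[0,0,-2],[0.4,1.3,-1],[0.9,3,0],[1,3.3,0],[1,3.3,0],[1,3.3,0],[1,3.3,0],[1,3.3,0],[0.9,3,0],[0.7,2.3,0],[0,0,0],[0,0,0],[0,0,0]],"turn":[0,0,0,0,0,0,0,0,0,0,0,0,0,0,0,0,0,0]}'
python3 - <<'E'
from h import *
for n in ("side","top"):
    p,d=viewer.read_camera(n);cv2.imwrite(f"pics/{n}9.png",p);np.save(f"pics/{n}9.npy",d)
E
```

```text
t: 44.3
eef_pos: [609.8, 10.3, 269.2]
tcp_rot: [-3.141, 0.0, 0.0]
ft_force: [0.0, -0.0, -3.3]
opening: 0.321
```

View pics/side9.png

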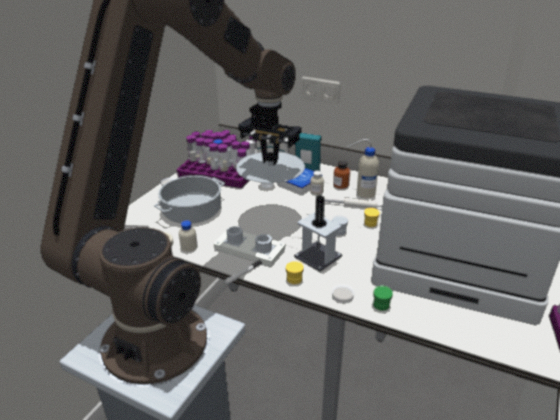

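View pics/top9.png

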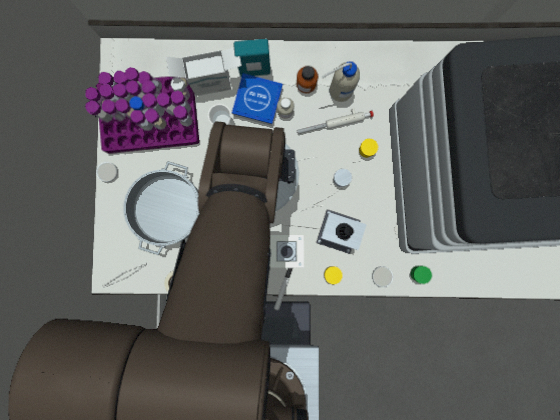

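```bash
python3 -m inch '{"hand":[0,0,0,0,0,0,0,0,0,0,0,0,0,0,0],"delta_pos":[[0,0,1],[0,0,2],[0,0,2],[0,0,2],[0,0,2],[0,0,2],[0,0,2],[0,0,1.5],[0,0,1],[0,0,0.6],[0,0,0.4],[0,0,0.2],[0,0,0.1],[0,0,0],[0,0,0]],"turn":[0,0,0,0,0,0,0,0,0,0,0,0,0,0,0]}'; python3 f.py 3
```

```text
t: 45.9
eef_pos: [610.3, 9.8, 101.6]
tcp_rot: [3.141, -0.001, -0.0]
ft_force: [-0.0, -0.6, -3.4]
opening: 0.32
[-0.19 -0.42 -2.97  0.    0.01 -0.01] [0.25 0.12 0.11 0.02 0.01 0.01] [610.27   9.8  101.51] 46.05
```

```bash
python3 -m inch '{"hand":[0,0,0,0],"delta_pos":[[0,0,0.1],[0,0,0.05],[0,0,0],[0,0,0]],"turn":[0,0,0,0]}'; python3 f.py 3
```

```text
t: 46.45
eef_pos: [610.2, 9.8, 100.0]
tcp_rot: [3.141, -0.0, -0.0]
ft_force: [-0.7, 0.7, 2.6]
opening: 0.323
[-2.19  0.02  3.89  0.03  0.36 -0.02] [0.45 0.14 0.2  0.02 0.02 0.01] [610.22   9.81  99.97] 46.6
```

Standing on the worktop. Release, rise, and look with the arm aside.

```bash
python3 -m inch '{"hand":[0.4,0.5,0.7,0.9,1,1,1,1,1,1,1,1,1,1,1,1,1],"delta_pos":[[0,0,0],[0,0,0],[0,0,0],[0,0,0],[0,0,0],[0,0,-1],[0,0,-2],[0,0,-3],[0,0,-3],[0,0,-3],[-1.5,0,-1],[-3,0,0],[-4,0,0],[-4,0,0],[-4,0,0],[-2.5,0,0],[0,0,0]],"turn":[0,0,0,0,0,0,0,0,0,0,0,0,0,0,0,0,0]}'
python3 - <<'E'
from h import *
for n in ("side","top"):
    p,d=viewer.read_camera(n);cv2.imwrite(f"pics/{n}10.png",p);np.save(f"pics/{n}10.npy",d)
E
```

```text
t: 48.3
eef_pos: [417.5, 10.1, 230.5]
tcp_rot: [3.142, 0.001, -0.0]
ft_force: [0.6, 0.2, -0.4]
opening: 1.001
```

View pics/side10.png

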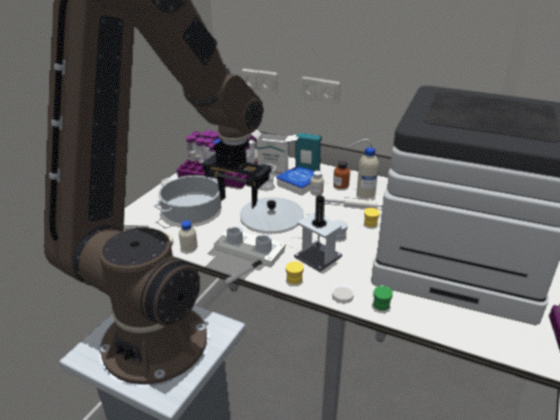

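View pics/top10.png

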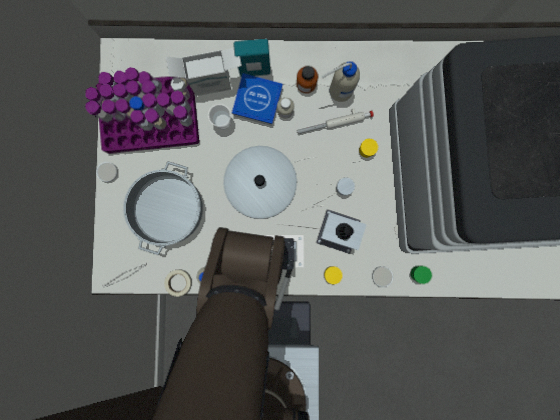

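```bash
python3 -m inch '{"hand":[1,1,1,1,1,1,1,1,1,1,0.8,0.7,0.6,0.5,0.4,0.4,0.4,0.3,0.2,0.2],"delta_pos":[[-0.22,-1.92,0],[0,0,1],[0,0,2],[0,0,2.4],[0,0,2.4],[0,0,2],[0,0,1.6],[0,0,1],[0,0,0],[0,0,0],[0,0,0],[0,0,0],[0,0,0],[0,0,0],[0,0,0],[0,0,0],[0,0,0],[0,0,0],[0,0,0],[0,0,0]],"turn":[0,0,0,0,0,0,0,0,0,0,0,0,0,0,0,0,0,0,0,0]}'
```

```text
t: 50.4
eef_pos: [418.0, 29.0, 105.8]
tcp_rot: [3.141, -0.0, -0.0]
ft_force: [-0.6, -0.5, 2.4]
opening: 0.505
```

```bash
python3 -m inch '{"hand":[0.2,0.2,0.2,0.2,0.2,0.2,0.2,0.2,0.2,0.2,0.2,0.2,0.2,0.2,0.2,0.2,0.2,0.2],"delta_pos":[[0,0,-0.5],[0,0,-1.5],[0,0,-2.5],[0,0,-2.5],[0,0,-2.5],[0,0,-2],[1,-1.5,0],[2,-2.9,0],[2.1,-3.1,0],[2.1,-3.1,0],[2.1,-3.1,0],[2.1,-3.1,0],[2.1,-3.1,0],[2,-2.9,0],[1,-1.3,0],[0,0,0],[0,0,0],[0,0,0]],"turn":[0,0,0,0,0,0,0,0,0,0,0,0,0,0,0,0,0,0]}'
```

```text
t: 52.2
eef_pos: [582.4, 269.3, 220.5]
tcp_rot: [3.141, 0.001, -0.001]
ft_force: [-0.6, -0.3, -4.6]
opening: 0.502
```

Lower 114 mm to about 1 mm above the pot floor.

```bash
python3 -m inch '{"hand":[0.2,0.2,0.2,0.2,0.2,0.2,0.2,0.2,0.2,0.2,0.2,0.2,0.2],"delta_pos":[[0,-0.05,1],[0,0,2],[0,0,2],[0,0,2],[0,0,2],[0,0,1],[0,0,0.6],[0,0,0.4],[0,0,0.2],[0,0,0.2],[0,0,0],[0,0,0],[0,0,0]],"turn":[0,0,0,0,0,0,0,0,0,0,0,0,0]}'; python3 f.py 2
```

```text
t: 53.5
eef_pos: [583.1, 270.6, 107.0]
tcp_rot: [-3.142, -0.0, -0.0]
ft_force: [0.5, 0.7, -3.7]
opening: 0.502
[ 0.67  0.02 -4.69  0.03  0.01  0.01] [0.21 0.14 0.29 0.01 0.01 0.  ] [583.1  270.58 106.93] 53.6
```

```bash
python3 -m inch '{"hand":[0.2,0.2,0.6,0.7,0.75,0.75,0.75,0.75,0.75,0.75,1,1,1],"delta_pos":[[0,0,0.1],[0,0,0],[0,0,0],[0,0,0],[0,0,0],[0,0,0],[0,0,-1],[0,0,-2],[0,0,-3],[0,0,-3],[0,0,-3],[0,0,0],[0,0,0]],"turn":[0,0,0,0,0,0,0,0,0,0,0,0,0]}'
```

```text
t: 54.9
eef_pos: [583.0, 270.5, 226.7]
tcp_rot: [-3.141, -0.001, -0.0]
ft_force: [-0.1, -0.1, -0.2]
opening: 0.946
```

```bash
python3 -m inch '{"hand":[1,1,1,1,1,1,1,1,1,1,1,1,1,1,1,1,1,1],"delta_pos":[[-0.9,1.7,0],[-1.7,3.4,0],[-1.7,3.4,0],[-1.7,3.4,0],[-1.7,3.4,0],[-1.7,3.4,0],[-1.7,3.4,0],[-1.7,3.4,0],[-1.7,3.4,0],[-1.4,2.9,0],[-0.8,1.3,0],[0,0,0],[0,0,0],[0,0,0],[0,0,0],[0,0,0],[0,0,0],[0,0,0]],"turn":[0,0,0,0,0,0,0,0,0,0,0,0.145,0.145,0.145,0,0,0,0]}'
python3 - <<'E'
from h import *
for n in ("side","top"):
    p,d=viewer.read_camera(n);cv2.imwrite(f"pics/{n}11.png",p);np.save(f"pics/{n}11.npy",d)
E
```

```text
t: 56.7
eef_pos: [415.9, -60.3, 225.6]
tcp_rot: [3.141, 0.0, -0.433]
ft_force: [0.4, -0.5, 0.5]
opening: 0.998
```

View pics/side11.png

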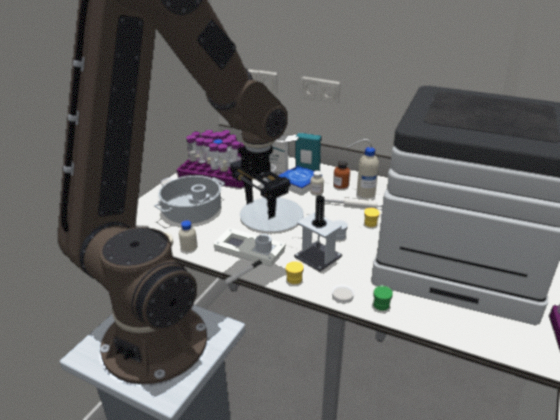

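View pics/top11.png

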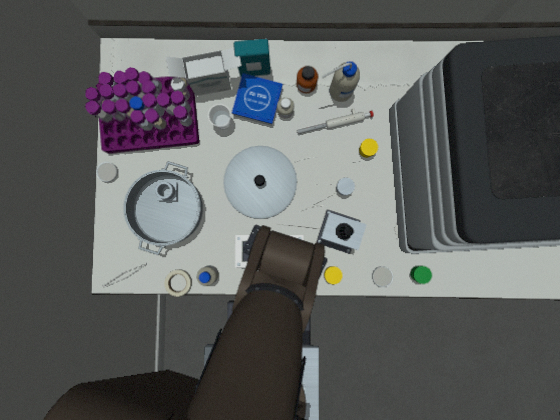

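The first collar stands in the pot at (168,190). The second is next.

```bash
python3 -m inch '{"hand":[1,1,1,1,1,1,1,1,1,1,0.8,0.7,0.6,0.5,0.4,0.4,0.4,0.3,0.2,0.2],"delta_pos":[[0.29,0.63,0],[0,0,1],[0,0,2],[0,0,2],[0,0,2.2],[0,0,2],[0,0,1.6],[0,0,1.2],[0,0,0],[0,0,0],[0,0,0],[0,0,0],[0,0,0],[0,0,0],[0,0,0],[0,0,0],[0,0,0],[0,0,0],[0,0,0],[0,0,0]],"turn":[0,0,0,0,0,0,0,0,0,0,0,0,0,0,0,0,0,0,0,0]}'
```

```text
t: 58.8
eef_pos: [416.0, -67.4, 105.8]
tcp_rot: [3.142, -0.0, -0.435]
ft_force: [0.4, 0.9, 2.6]
opening: 0.506
```

```bash
python3 -m inch '{"hand":[0.2,0.2,0.2,0.2,0.2,0.2,0.2,0.2,0.2,0.2,0.2,0.2,0.2,0.2,0.2,0.2,0.2,0.2,0.2,0.2],"delta_pos":[[0,0,-0.5],[0,0,-1.5],[0,0,-2.5],[0,0,-2.5],[0,0,-2.5],[0,0,-2],[-0.4,-1.8,0],[-0.7,-3.5,0],[-0.7,-3.5,0],[-0.7,-3.5,0],[-0.7,-3.5,0],[-0.7,-3.5,0],[-0.7,-3.5,0],[-0.7,-3.5,0],[-0.7,-3.5,0],[-0.7,-3.5,0],[-0.7,-3.1,0],[-0.3,-1.6,0],[0,0,0],[0,0,0]],"turn":[0,0,0,0,0,0,0,0,0,0,0,0,0,0,0,0,0,0,0,0]}'
```

```text
t: 60.8
eef_pos: [505.8, 309.0, 220.3]
tcp_rot: [3.14, 0.001, -0.435]
ft_force: [-0.6, -1.2, -4.8]
opening: 0.505
```

```bash
python3 -m inch '{"hand":[0.2,0.2,0.2,0.2,0.2,0.2,0.2,0.2,0.2,0.2,0.2,0.2,0.2],"delta_pos":[[0,-0.1,1],[0,0,2],[0,0,2],[0,0,2],[0,0,2],[0,0,1],[0,0,0.6],[0,0,0.4],[0,0,0.2],[0,0,0.15],[0,0,0],[0,0,0],[0,0,0]],"turn":[0,0,0,0,0,0,0,0,0,0,0,0,0]}'
```

```text
t: 62.1
eef_pos: [506.8, 310.6, 107.5]
tcp_rot: [-3.141, -0.0, -0.435]
ft_force: [0.2, 0.2, -4.2]
opening: 0.504
```

```bash
python3 -m inch '{"hand":[0.2,0.2,0.6,0.7,0.72,0.72,0.72,0.72,0.72,0.72,1,1,1],"delta_pos":[[0,0,0.1],[0,0,0],[0,0,0],[0,0,0],[0,0,0],[0,0,0],[0,0,-1],[0,0,-2],[0,0,-3],[0,0,-3],[0,0,-3],[0,0,0],[0,0,0]],"turn":[0,0,0,0,0,0,0,0,0,0,0,0,0]}'
```

```text
t: 63.4
eef_pos: [506.7, 310.6, 227.1]
tcp_rot: [-3.14, -0.001, -0.435]
ft_force: [-0.4, 0.1, 0.2]
opening: 0.916
```

```bash
python3 -m inch '{"hand":[1,1,1,1,1,1,1,1,1,1,1,1,1,1,1,1],"delta_pos":[[0,0,0],[0,0,0],[0,0,0],[0.2,2,0],[0.3,3.9,0],[0.3,3.9,0],[0.3,3.9,0],[0.3,3.9,0],[0.3,3.9,0],[0.3,3.9,0],[0.3,3.9,0],[0.3,3.9,0],[0.3,3.9,0],[0.2,2,0],[0,0,0],[0,0,0]],"turn":[-0.145,-0.145,-0.145,0,0,0,0,0,0,0,0,0,0,0,0,0]}'
python3 - <<'E'
from h import *
for n in ("side","top"):
    p,d=viewer.read_camera(n);cv2.imwrite(f"pics/{n}12.png",p);np.save(f"pics/{n}12.npy",d)
    P=cloud(n,d);X,Y,Z=P[...,0],P[...,1],P[...,2]
    m=(np.hypot(X-605,Y+225)<75)&(Z>40)&(Z<50)
    if m.sum()>5:q=np.float32(P[m][:,:2]);print(n,"plug",m.sum(),cv2.minEnclosingCircle(q),cv2.fitEllipse(cv2.convexHull(q)))
E
```

```text
t: 65.0
eef_pos: [537.3, -80.3, 225.4]
tcp_rot: [-3.141, 0.002, -0.001]
ft_force: [-0.0, 0.1, -0.3]
opening: 1.001
side plug 78 ((599.6107788085938, -230.7325439453125), 28.58550453186035) ((601.9113159179688, -231.3997802734375), (35.89710235595703, 57.21650695800781), 131.4899139404297)
top plug 223 ((597.3385009765625, -230.333984375), 24.69451141357422) ((596.8235473632812, -230.32571411132812), (46.48808288574219, 48.352359771728516), 40.74788284301758)
```

View pics/top12.png

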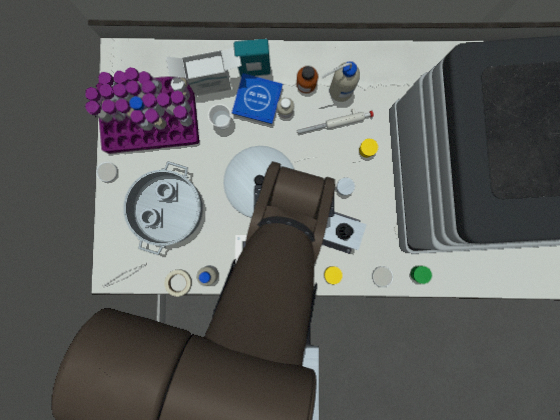

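The plug was knocked to (345,187), about (597,-230) mm. Now picking it up.

```bash
python3 -m inch '{"hand":[1,1,1,1,1,1,1,1,1,1,1,1,1,1,1,1],"delta_pos":[[3,0,0],[3,0,0],[0,2,0],[0,3.5,0],[0,3.5,0],[0,3.5,0],[0,2.3,0],[0,0,0],[0,0,1],[0,0,2],[0,0,2],[0,0,2],[0,0,2],[0,0,1.5],[0,0,0],[0,0,0]],"turn":[0,0,0,0,0,0,0,0,0,0,0,0,0,0,0,0]}'
python3 - <<'E'
from h import *
p,d=viewer.read_camera("top");cv2.imwrite("pics/top13.png",cv2.resize(p[130:270,280:440],None,fx=4,fy=4))
p,d=viewer.read_camera("side");cv2.imwrite("pics/side13.png",cv2.resize(p[130:290,280:440],None,fx=4,fy=4))
E
```

```text
t: 66.7
eef_pos: [597.9, -227.7, 121.3]
tcp_rot: [-3.142, 0.0, 0.001]
ft_force: [-0.6, -0.5, -0.2]
opening: 0.996
```

View pics/side13.png

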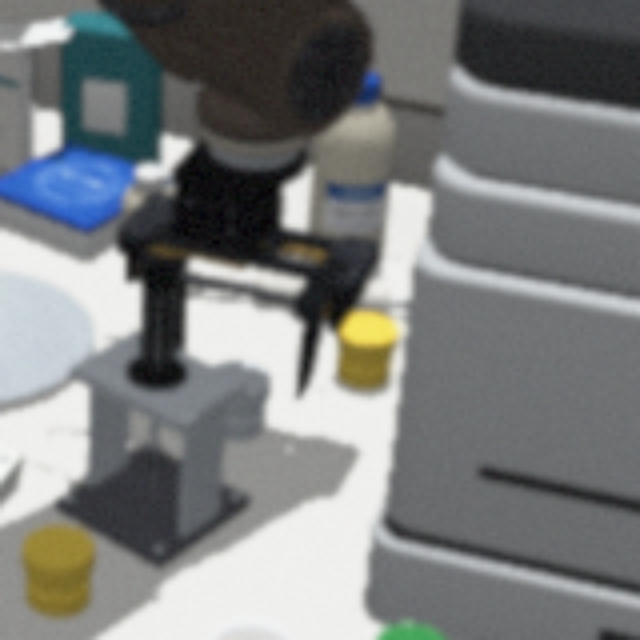

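```bash
python3 -m inch '{"hand":[1,1,1,1,1,0.8,0.7,0.6,0.5,0.4,0.4,0.4,0.3,0.2,0.2],"delta_pos":[[0,0.15,0.6],[0,0,1],[0,0,1],[0,0,0],[0,0,0],[0,0,0],[0,0,0],[0,0,0],[0,0,0],[0,0,0],[0,0,0],[0,0,0],[0,0,0],[0,0,0],[0,0,0]],"turn":[0,0,0,0,0,0,0,0,0,0,0,0,0,0,0]}'
```

```text
t: 68.3
eef_pos: [597.6, -229.8, 95.3]
tcp_rot: [-3.141, 0.0, -0.0]
ft_force: [0.2, 2.1, 2.2]
opening: 0.512
```

```bash
python3 -m inch '{"hand":[0.2,0.2,0.2,0.2,0.2,0.2,0.2,0.2,0.2,0.2,0.2,0.2,0.2,0.2,0.2,0.2,0.2,0.2,0.2,0.2],"delta_pos":[[0,0,-0.5],[0,0,-1.5],[0,0,-2.5],[0,0,-2.5],[0,0,-2.5],[0,0,-2.5],[0,-2,0],[0,-3.8,0],[-0.8,-3.8,0],[-0.8,-3.8,0],[-0.8,-3.8,0],[-0.8,-3.8,0],[-0.8,-3.8,0],[-0.8,-3.8,0],[-0.8,-3.8,0],[-0.8,-3.8,0],[-0.8,-3.8,0],[-0.8,-3.5,0],[-0.6,-2,0],[0,0,0]],"turn":[0,0,0,0,0,0,0,0,0,0,0,0,0,0,0,0,0,0,0,0]}'
```

```text
t: 70.3
eef_pos: [510.1, 227.7, 215.0]
tcp_rot: [3.142, 0.001, 0.003]
ft_force: [0.5, -0.4, -4.1]
opening: 0.504
```

```bash
python3 -m inch '{"hand":[0.2,0.2,0.2,0.2,0.2,0.2,0.2,0.2,0.2,0.2,0.2,0.2,0.2],"delta_pos":[[0,0.2,1],[0,0,2],[0,0,2],[0,0,2],[0,0,2],[0,0,1],[0,0,0.6],[0,0,0.4],[0,0,0.15],[0,0,0.1],[0,0,0],[0,0,0],[0,0,0]],"turn":[0,0,0,0,0,0,0,0,0,0,0,0,0]}'
```

```text
t: 71.6
eef_pos: [511.8, 223.2, 103.0]
tcp_rot: [-3.142, -0.001, -0.0]
ft_force: [0.4, -0.3, -3.5]
opening: 0.504
```

```bash
python3 -m inch '{"hand":[0.2,0.2,0.2,0.2,0.56,0.6,0.62,0.62,0.62,0.62,0.62,0.62,0.62,0.8,1,1],"delta_pos":[[0,-0.35,0],[0,0,0],[0,0,0.15],[0,0,0],[0,0,0],[0,0,0],[0,0,0],[0,0,0],[0,0,-1],[0,0,-2],[0,0,-3],[0,0,-3],[0,0,-3],[2,4.5,0],[2,4.5,0],[2,4.5,0]],"turn":[0,0,0,0,0,0,0,0,0,0,0,0,0,0,0,0]}'
python3 - <<'E'
from h import *
for n in ("side","top"):
    p,d=viewer.read_camera(n);cv2.imwrite(f"pics/{n}14.png",p);np.save(f"pics/{n}14.npy",d)
    P=cloud(n,d);X,Y,Z=P[...,0],P[...,1],P[...,2]
    m=(np.hypot(X-531.6,Y-270)<92);print(n,"pot max z",np.percentile(Z[m],[95,99,99.8]).round(1))
    m=(np.hypot(X-531.6,Y-270)<130)&(Z>66)&(Z<78);q=np.float32(P[m][:,:2]);print("rim",m.sum())
    m=(np.hypot(X-610,Y-10)<120)&(Z>10)&(Z<20)
    if m.sum()>5:
        q=np.float32(P[m][:,:2]);print(n,"lid",m.sum(),cv2.minEnclosingCircle(q),np.median(Z[m]));
        A=np.c_[P[m][:,:2]-[610,10],np.ones(m.sum())];print(np.linalg.lstsq(A,Z[m],rcond=None)[0])
    m=(np.hypot(X-610,Y-10)<30)&(Z>40)&(Z<65)
    if m.sum()>5:
        q=np.float32(P[m][:,:2]);print(n,"knob",m.sum(),cv2.minEnclosingCircle(q),np.median(Z[m]))
cv2.imwrite("pics/top14c.png",cv2.resize(p[140:280,90:320],None,fx=3.4,fy=3.4,interpolation=2))
E
```

```text
t: 73.2
eef_pos: [572.1, 90.3, 222.5]
tcp_rot: [3.142, -0.001, 0.001]
ft_force: [0.5, 0.8, -0.4]
opening: 0.817
side pot max z [ 58.1  72.9 261.3]
rim 349
side lid 1572 ((610.9255981445312, 6.967227935791016), 107.00865173339844) 14.260515292589275
[ 9.29464018e-04 -8.45811012e-04  1.42569968e+01]
side knob 65 ((608.072265625, 8.578547477722168), 17.369630813598633) 51.720432525677325
top pot max z [56.7 59.1 61.3]
rim 360
top lid 2411 ((610.7060546875, 8.41741943359375), 104.77980041503906) 13.800795508929468
[-6.08929347e-04  4.98677889e-03  1.40534292e+01]
top knob 30 ((610.4437866210938, 1.0706021785736084), 13.469423294067383) 51.91545066172591
```

View pics/top14c.png

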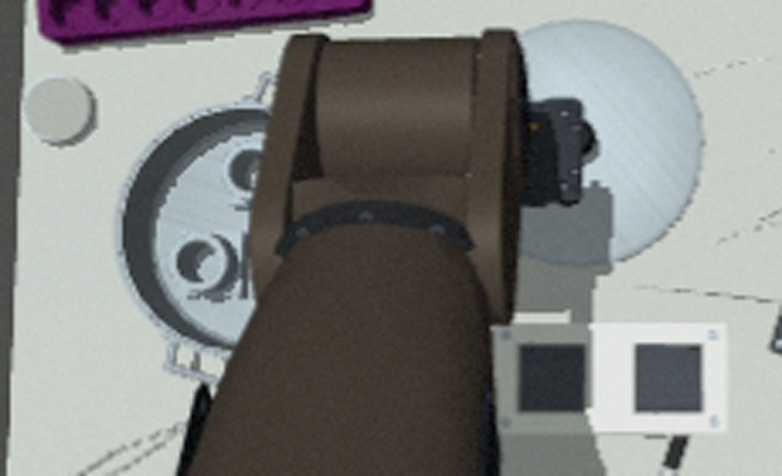

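View pics/side14.png

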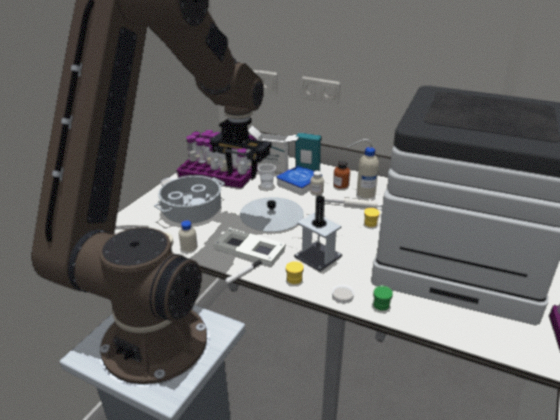

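The pot holds all three things and the nest is empty. I'll measure the pot's centre from an unobstructed frame for the lid.

Run:
```python
from h import *
for n in ("top","side"):
    P=cloud(n,np.load(f"pics/{n}{12 if n=='top' else 9}.npy"));X,Y,Z=P[...,0],P[...,1],P[...,2]
    r=np.hypot(X-531.6,Y-270); m=(r>85)&(r<106)&(Z>69)&(Z<76)
    q=P[m][:,:2]
    A=np.c_[2*q,np.ones(len(q))];s=np.linalg.lstsq(A,(q**2).sum(1),rcond=None)[0];print(n,m.sum(),s[:2],np.sqrt(s[2]+s[:2]@s[:2]),cv2.minEnclosingCircle(np.float32(q)))
P=cloud("top",np.load("pics/top0.npy"));X,Y,Z=P[...,0],P[...,1],P[...,2]
m=(np.hypot(X-531.6,Y-270)<120)&(Z>74)&(Z<82);q=np.float32(P[m][:,:2]);print(cv2.minEnclosingCircle(q))
```

```text
top 499 [531.46888559 268.90250189] 98.28516472649862 ((531.588134765625, 269.3263244628906), 102.39839172363281)
side 246 [530.34391513 269.51571788] 98.7422511288521 ((530.5941162109375, 269.7035217285156), 105.08164978027344)
((531.708251953125, 269.4255065917969), 103.57029724121094)
```

```bash
python3 -m inch '{"hand":[1,1,1,1,1,1,1,1,1,1,1],"delta_pos":[[1.2,2.5,0],[1.3,2.8,0],[1.3,2.75,0],[0,0,0],[0,0,0],[0,0,2],[0,0,2],[0,0,2],[0,0,1.5],[0,0,0],[0,0,0]],"turn":[0,0,0,0,0,0,0,0,0,0,0]}'
```

```text
t: 74.4
eef_pos: [609.5, 12.1, 146.8]
tcp_rot: [3.142, 0.0, 0.001]
ft_force: [-0.5, 0.5, 0.0]
opening: 1.0
```

```bash
python3 -m inch '{"hand":[1,1,1,1,1,1,1,0.6,0.5,0.4,0.3,0.2,0.1,0,0,0,0],"delta_pos":[[0.05,0.22,0],[0,0,1.5],[0,0,1.5],[0,0,1],[0,0,0.6],[0,0,0],[0,0,0],[0,0,0],[0,0,0],[0,0,0],[0,0,0],[0,0,0],[0,0,0],[0,0,0],[0,0,0],[0,0,0],[0,0,0]],"turn":[0,0,0,0,0,0,0,0,0,0,0,0,0,0,0,0,0]}'
```

```text
t: 76.1
eef_pos: [610.2, 8.9, 100.2]
tcp_rot: [3.142, 0.0, -0.0]
ft_force: [0.0, -0.4, 0.7]
opening: 0.321
```

```bash
python3 -m inch '{"hand":[0,0,0,0,0,0,0,0,0,0,0,0,0,0,0,0,0,0,0,0],"delta_pos":[[0,0,-0.5],[0,0,-1.5],[0,0,-2.5],[0,0,-2.5],[0,0,-2.5],[0,0,-2.5],[0,0,-1.5],[-0.4,-1.3,0],[-0.9,-3,0],[-1,-3.3,0],[-1,-3.3,0],[-1,-3.3,0],[-1,-3.3,0],[-1,-3.3,0],[-0.9,-3,0],[-0.7,-2.3,0],[0,0,0],[0,0,0],[0,0,0],[0,0,0]],"turn":[0,0,0,0,0,0,0,0,0,0,0,0,0,0,0,0,0,0,0,0]}'
```

```text
t: 78.1
eef_pos: [531.4, 269.1, 235.1]
tcp_rot: [3.141, 0.0, -0.001]
ft_force: [0.3, -0.5, -3.3]
opening: 0.319
```

```bash
python3 -m inch '{"hand":[0,0,0,0,0,0,0,0],"delta_pos":[[-0.03,-0.1,0],[0,0,1],[0,0,1.5],[0,0,1.5],[0,0,1.2],[0,0,0.6],[0,0,0],[0,0,0]],"turn":[0,0,0,0,0,0,0,0]}';python3 f.py 3
```

```text
t: 78.9
eef_pos: [531.1, 270.9, 177.4]
tcp_rot: [-3.142, -0.0, -0.0]
ft_force: [0.2, 0.2, -3.0]
opening: 0.32
[ 0.15 -0.63 -3.22  0.03  0.05  0.04] [0.2  0.18 0.19 0.   0.01 0.02] [531.15 270.97 177.75] 79.05
```

```bash
python3 -m inch '{"hand":[0,0,0,0,0,0,0,0,0],"delta_pos":[[0,0.04,0.2],[0,0,0.3],[0,0,0.3],[0,0,0.2],[0,0,0.15],[0,0,0.1],[0,0,0.05],[0,0,0],[0,0,0]],"turn":[0,0,0,0,0,0,0,0,0]}';python3 f.py 3
```

```text
t: 79.95
eef_pos: [530.9, 270.5, 164.4]
tcp_rot: [3.142, -0.0, -0.0]
ft_force: [-1.3, -0.8, 0.5]
opening: 0.323
[-1.37 -0.72  0.55 -0.1   0.29  0.01] [0.39 0.24 0.39 0.01 0.02 0.02] [530.91 270.48 164.35] 80.1
```

Seated (z matches the pick height and the load has come off). Release and retreat.

```bash
python3 -m inch '{"hand":[0.4,0.5,0.7,0.9,1,1,1,1,1,1,1,1,1,1,1,1,1,1],"delta_pos":[[0,0,0],[0,0,0],[0,0,0],[0,0,0],[0,0,0],[0,0,-1],[0,0,-2],[0,0,-3],[0,0,-3],[0,0,-3],[-0.5,4,0],[-1,4.5,0],[-1,4.5,0],[-1,4.5,0],[-1,4.5,0],[-1,4.5,0],[0,0,0],[0,0,0]],"turn":[0,0,0,0,0,0,0,0,0,0,0,0,0,0,0,0,0,0]}'
python3 - <<'E'
from h import *
for n in ("side","top"):
    p,d=viewer.read_camera(n);cv2.imwrite(f"pics/{n}15.png",p);np.save(f"pics/{n}15.npy",d)
    P=cloud(n,d);X,Y,Z=P[...,0],P[...,1],P[...,2]
    m=(np.hypot(X-531.6,Y-270)<120)&(Z>73.5)&(Z<83);q=np.float32(P[m][:,:2]);print(n,cv2.minEnclosingCircle(q),np.median(Z[m]))
    A=np.c_[P[m][:,:2]-[531,270],np.ones(m.sum())];print(np.linalg.lstsq(A,Z[m],rcond=None)[0])
E
```

```text
t: 81.9
eef_pos: [475.9, 4.7, 285.0]
tcp_rot: [3.141, -0.001, -0.003]
ft_force: [0.4, 0.2, 0.1]
opening: 1.0
side ((530.1292114257812, 271.1407470703125), 107.93264770507812) 78.20388184506066
[7.43795263e-04 9.91756305e-04 7.82008823e+01]
top ((531.1282348632812, 269.4351806640625), 104.00707244873047) 77.73350273796461
[-6.97571425e-04 -9.73161995e-04  7.78252029e+01]
```

View pics/top15.png

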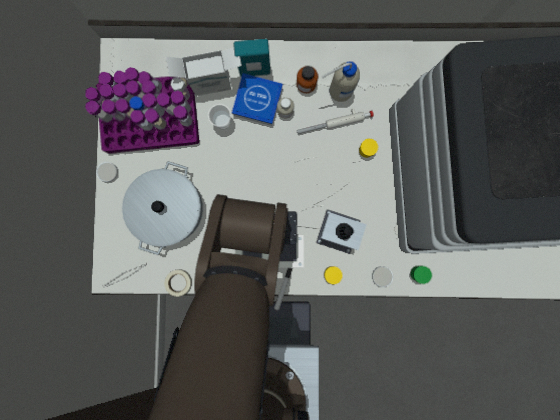

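View pics/side15.png

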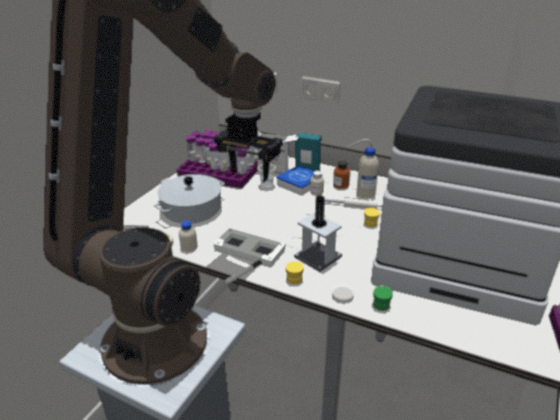

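The lid sits level and centred at its original height, with the knob at (158,207). The tool is in its stand, the nest is empty, and the bystanders are where they were.

```bash
python3 -c "
from cell import ticket; print(ticket.job_done())"
```

```text
the job is handed in; nothing more can be done
None
```

The job was done and handed in after about 82 s, but the right collar's edge did not get a single clean pass. My first right-collar sweep lost contact within its first quarter, because the bore sat about 2.5 mm further left than I had assumed. I then moved the blade 1 mm further left, which touched the left edge lightly. After that I went back through the middle of the bore and swept the whole circle again from the near side. That part of the edge was therefore touched more than once.

- **Deburring:** The left collar was swept clockwise from the near side in one pass. Wherever I paused to read the force (each quarter on the left, more often on the right), contact in the two full sweeps was about 1 to 2 N. The pot stayed covered throughout, and the tool went back into its stand afterwards.
- **Pot:** I laid the lid flat on the worktop and put both collars and the one grey plug present into the pot. The plug had been knocked a few centimetres aside during the run, so I located it again first. I then put the lid back on.
- **Last checks:** Both cameras show the lid level, centred to within about 1 mm and at its original height. The nest is empty, and the tool hangs in its stand. The dish, bottle and coloured look-alikes look unmoved; the arm hid the bottle in the last top picture, but the side picture shows it.
- **Disagreement:** For the right bore's position, the force readings and the cameras differed by 1 to 2 mm, and I followed the force readings.

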